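Check a mortar cube on the squareness gauge

ROBOT

A 6-joint arm with a two-finger parallel gripper is mounted at the origin on a cart in front of the work surface, level with it; the furniture and walls round the work are solid. World frame = base frame: x ahead of the robot, y to its left, z up, the work surface at z = 0. Lengths are in mm, angles in rad, forces in N, time in s.
With the tool pointing down it reaches from about 350 to 975 mm from the base axis. Payload 7.1 kg.
Tool frame: the origin (TCP) lies between the finger pads; the fingertips stand 8 mm ahead of it and the grasp point (between the pads) lies 11 mm behind it (ctrl.tips_ahead is the distance from the TCP to the fingertips, in mm); y points along the fingers, z is the direction in which the jaws open and shut, and the axes are right-handed (so a half turn about y gives the same grasp; the last joint's range is limited). The gripper opens to 88 mm and grips with 3 to 60 N. Pads are 20 mm wide; open, the fingers measure 115 mm over their backs; the gripper's body (75 mm by 178 mm) begins 61 mm behind the grasp point.
Start: joints at [-1.31, 0.423, 1.63, -0, 1.089, -0.019], TCP at [172.62, -600.672, 193.575] pointing down, gripper open.
Joint ranges: [-3, 3], [-0.9, 2.11], [0.09, 2.58], [-1.31, 4.45], [0.11, 2.69], [-2.54, 2.54]. Speed limits (rad/s): [2.39, 2.39, 3.01, 3.14, 3.14, 3.14].

INTERFACE

Orientations are given as a rotation vector (axis times angle).
In Python, from workcell import ctrl gives the robot as it stands.
- The arm moves only by the shell command python3 -m creep 'ROWS'. ROWS is JSON, a list of rows, each an object of numbers: "tx", "ty", "tz": the shift along the world's x, y, z in mm; "rx", "ry", "rz": the turn, a rotation vector about the world's x, y, z in rad; "fingers": the closure in counts, from 0 (fully open) to 255 (shut). A call has 1 to 10 rows; each row is the pose to reach, as a shift and turn from the pose commanded when the call began; what a row does not reach only later rows make up. A row lasts 1/8 s, in which the tool goes at most 62.5 mm and 10.7 degrees, less where a joint would pass 70% of its speed; a pose out of reach is approached as far as the arm can. A call with a gripper value outside its range is refused whole. The fingers move at their own pace and stop on an object; the grip force is fixed at half the most. Time passes only in rows, so rows that repeat a pose let the fingers close. It gives the time, the measured TCP pose, the force and the opening at its end, in the units of the state.
- ctrl.get_obs(): the state, without advancing time (a new reading comes with each control period).
- ctrl.get_image(name): name is "scene" or "side" or "wrist"; returns a dict with "pixels" (384x512x3 uint8, blue, green, red), "intrinsics" (3x3 intrinsics, pixels), "rvec" (rotation vector, rad) and "tvec" (3), from world to camera coordinates, as OpenCV has them. Camera axes: x right, y down, z forward; pixel columns grow to the right and rows downward; lengths in mm; the calibration is good to about 2 mm. A picture is of the moment at which its call begins. There is no depth.
- ctrl.close_job(): hands the job in, once; it reports no verdict.
The state is a dict: "t": time; "qpos": joint angles; "qvel": joint speeds; "joint_torque": joint torques, N m; "ee_pos": TCP position; "orientation": TCP orientation; "ft_force": force on the tool from outside, world axes, zero at the start; "moment": the same for the moment, N m; "width": finger opening in mm.
Only numpy, scipy, OpenCV 4.12 (cv2) and the standard library are available. Lean on these libraries where they do the work, as an engineer would, in place of code of your own. Each camera call takes 0.05 s, during which the arm holds its last target.

TASK

The dial gauge has just been zeroed on the steel setting block that stands in its corner: lift the block out and stand it in the square pocket of its wooden stand. Then take the mortar cube that stands on the glass plate and press it on the gauge's base fully home into the corner, flat on the base and firmly against the rear stop and the side stop at once with the sprung plunger pushed back, and finish while still gripping it and pressing it against both stops, so that the dial can be read. Leave the other things on the bench where they are.

Things in the scene. Friction and masses are not known exactly. Their poses are not given: they have to be found in the camera images.
- squareness_gauge: fixed squareness gauge (sizes here in mm): flat dark steel base plate, top 16 above the bench, from -73 to +123 along its x, +-58 along y, with two stops and a dial gauge lying face up on a post (beyond x = +34, up to 60 above the bench). Origin on the bench under the centre of a seated cube; +x from cube to dial, y left of that, z up. Open towards -x and +y
- seat (a point): where the centre of a 40 mm cube lies when fully home in the gauge's corner (36 mm above the bench: base top 16 + 20); axes as the gauge's. The face of the rear stop is at x = +20 and that of the side stop at y = -20 from here
- rear_stop: rigid steel bar that stops the cube in +x, sizes in mm: 12 thick, 36 long across y, 22 high above the base top; same origin and axes as the gauge, stop face at x = +20, facing -x
- side_stop: rigid low steel bar that stops the cube in -y, sizes in mm: 12 thick, 36 long along x, only 10 high above the base top, so that a finger has room above it; same origin and axes as the gauge, stop face at y = -20, facing +y
- plunger (a joint): sprung plunger of the dial, 6 mm thick, over the middle of the rear stop, 31 mm above the base top, along the gauge's x. 0 = fully out, tip 5 mm before the rear stop's face; 0.005 = cube home, 0.010 = end. Pushes back with 1.5 to 2 N, which moves a loose mortar cube off the stop. Lower a cube at least 8 mm short of the rear stop and slide it in
- block_centre (a point): centre of the steel setting block, a polished 40 mm cube with a small round hole in its top, 0.5 kg, loose; at first it stands in the gauge's corner, parallel to the stops, and can be gripped across its two y faces (one finger above the side stop: fingertips at least 11 mm above the block's foot) and lifted straight up. Axes along its edges, z up
- setting_block: the same steel setting block; origin at the centre of its underside
- pocket (a point): centre of the floor of the square pocket in the wooden block stand; the pocket is 48 x 48 mm and 10 mm deep, its floor 12 mm above the bench; axes along its sides. A block standing in it has its centre 20 mm above this point and its upper 30 mm showing
- block_stand: the wooden block stand, 92 x 92 x 22 mm high, fixed, to the left or to the right of the gauge; origin at the centre of its underside
- cube_centre (a point): centre of the grey mortar cube to be checked, 40 x 40 x 40 mm, 0.1 to 0.2 kg, loose; at first it stands on a loose glass plate (110 x 110 x 5 mm), on the other side of the gauge from the stand. Axes along its edges, z up. Grip it across two opposite faces, fingertips at least 11 mm above its foot so that they clear the side stop
- mortar_cube: the same mortar cube; origin at the centre of its underside
- spare_cube_1: bystander: another 40 mm mortar cube standing on the bench top itself, on the far right; not the one to check; origin at the centre of its underside
- spare_cube_2: bystander: another 40 mm mortar cube standing on the bench top behind the first; origin at the centre of its underside
- mallet: bystander: small wooden mallet, 125 x 48 x 19 mm, lying; origin at the centre of its underside
- tin: bystander: white-lidded aluminium sample tin, 70 mm diameter, 30 mm high; origin at the centre of its underside
- crucible: bystander: white porcelain crucible, 44 mm diameter, 37 mm high; origin at the centre of its underside
There are look-alikes about, which are no part of the job. There is more than one size of the squareness_gauge; the job needs the larger.

How it is judged:
By the outcome, as a careful person would: the job done as asked, in the order asked, and still so for the second after the job is handed in, while the arm keeps its last pose, push and grip.
It also fails if it takes over 72 s, if anything falls off the work surface, if the arm or the gripper's body presses on something with over 40 N, if the wrist force passes 120 N, or if a joint passes its speed limit or range.

## Working session

There is one attempt and no reset: what is moved stays moved. The work goes in short steps, Python scripts to look and compute and a shell command to move; the robot and the scene stay as the last step left them, time stands still between calls to the robot, and variables do not carry over. Pictures are saved under pics/ and viewed, and the job is handed in when it is done.

```bash
ls; mkdir -p pics; cat > h.py <<'E'
import numpy as np, cv2
from workcell import ctrl
def snap(name,f):
    im=ctrl.get_image(name); cv2.imwrite('pics/'+f+'.png',im['pixels']); np.savez('pics/'+f+'.npz',K=im['intrinsics'],r=im['rvec'],t=im['tvec']); return im
def load(f):
    d=np.load('pics/'+f+'.npz'); return d['K'],np.array(d['r'],float).reshape(3),np.array(d['t'],float).reshape(3)
def ray(f,u,v,z):
    K,r,t=load(f); R=cv2.Rodrigues(r)[0]; c=-R.T@t; d=R.T@np.linalg.solve(K,np.array([u,v,1.])); return c+d*(z-c[2])/d[2]
def proj(f,P):
    K,r,t=load(f); return cv2.projectPoints(np.array(P,float).reshape(-1,3),r,t,np.array(K,float),None)[0].reshape(-1,2)
def crop(f,x0,y0,x1,y1,s,o):
    im=cv2.imread('pics/'+f+'.png')[y0:y1,x0:x1]; cv2.imwrite('pics/'+o+'.png',cv2.resize(im,None,fx=s,fy=s,interpolation=cv2.INTER_CUBIC))
E
python3 - <<'E'
from h import *
for n in ['scene','side','wrist']:
    im=snap(n,n+'0'); R=cv2.Rodrigues(np.array(im['rvec'],float))[0]; print(n,-R.T@np.array(im['tvec'],float).reshape(3),im['intrinsics'][0][0])
o=ctrl.get_obs(); print(o['ee_pos'],o['orientation'],o['width'],o['ft_force'],o['t'])
E
```

```text
pics
scene [ -83.13913451 1134.46958677  599.11528157] 454.675406559093
side [  99.9824008  -904.78975205  652.59090722] 367.38935503981565
wrist [ 247.44345923 -579.48838018  384.73555765] 310.37569408786214
[ 172.50841453 -600.2588257   193.01431599] [-0.29186207  2.07273699 -2.07043251] 87.7595188292694 [-1.05573192  0.50532536  0.19506432] 0.15
```

View pics/scene0.png

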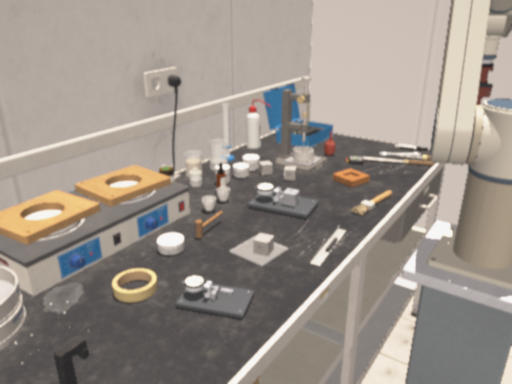

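View pics/side0.png

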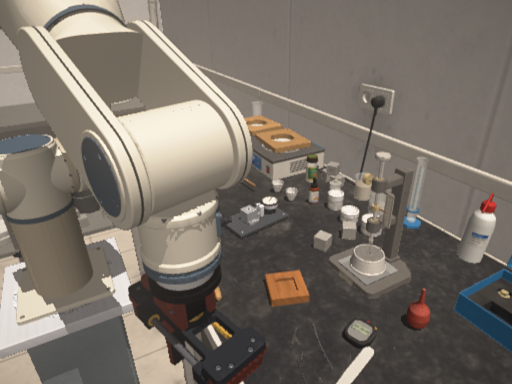

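View pics/wrist0.png

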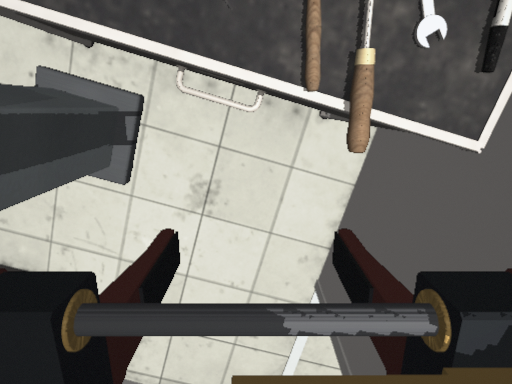

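The scene view has two gauges: A at (283,203), with the block in its corner, between the stand (351,177) and the glass plate with the cube (262,243). B is at (215,298) and empty. A fits the description, so I'll confirm it in an enlarged crop.

```bash
python3 - <<'E'
from h import *
crop('scene0',225,155,385,270,5,'c1'); crop('scene0',165,265,275,325,6,'c2'); crop('side0',205,170,345,310,4,'c3')
E
```

```text
(no output)
```

View pics/c1.png

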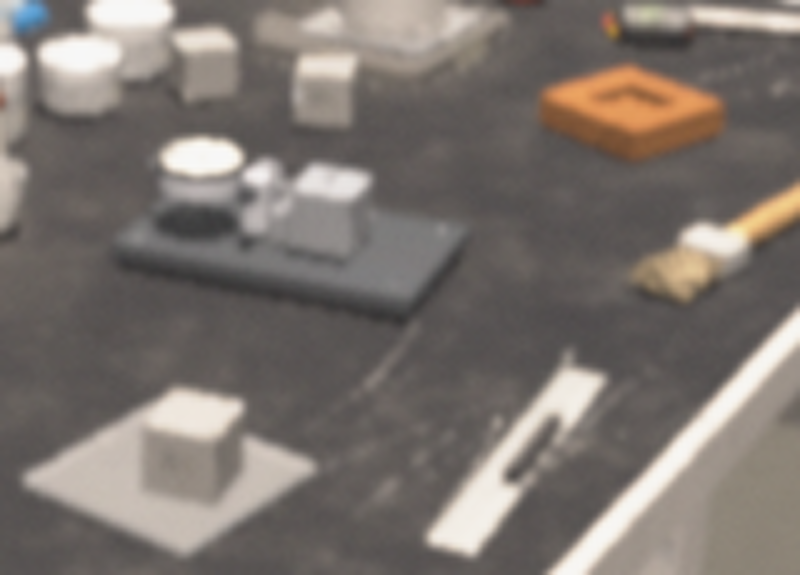

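View pics/c2.png

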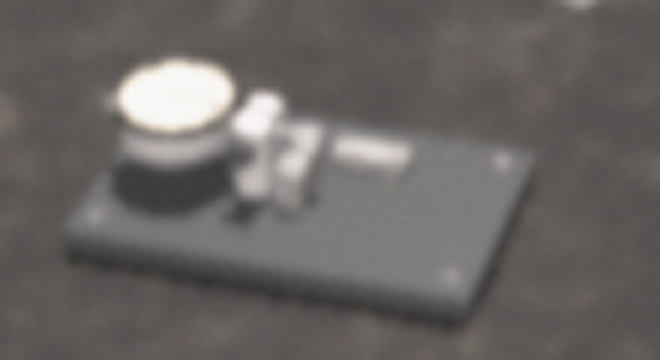

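View pics/c3.png

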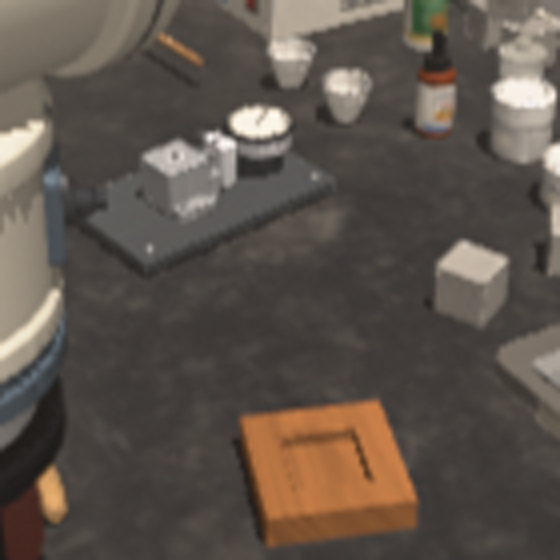

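```bash
python3 - <<'E'
from h import *
def g(f,pts,z,x0,y0,s):
    P=np.array([ray(f,x0+a/s,y0+b/s,z)[:2] for a,b in pts]); print(np.round(P,1).tolist()); return P
A=g('scene0',[(408,298),(468,230),(118,248)],16,225,155,5); print(np.linalg.norm(np.diff(A,axis=0),axis=1),np.linalg.norm(A[0]-A[2]))
A=g('scene0',[(465,297),(538,152),(68,240)],16,165,265,6);print(np.linalg.norm(np.diff(A,axis=0),axis=1),np.linalg.norm(A[0]-A[2]))
A=g('scene0',[(540,98),(628,65),(724,112),(630,145)],22,225,155,5);print(A.mean(0))
A=g('side0',[(240,415),(380,402),(415,505),(265,530)],22,205,170,4);print(A.mean(0))
A=g('scene0',[(25,480),(185,550),(315,465)],5,225,155,5)
A=g('scene0',[(178,388),(245,403),(210,440),(145,425)],45,225,155,5);print(A.mean(0))
A=g('side0',[(148,265),(83,215),(335,185)],16,205,170,4)
from scipy.spatial.transform import Rotation as R
o=ctrl.get_obs();print(R.from_rotvec(o['orientation']).as_matrix().round(3))
K,r,t=load('wrist0');Rc=cv2.Rodrigues(r)[0];print(Rc.round(3)); print(K)
E
```

```text
[[469.4, 56.3], [484.8, -51.2], [650.8, 94.3]]
[108.6095257  220.72409101] 185.38499259473681
[[356.7, 535.1], [382.9, 453.4], [488.1, 586.8]]
[ 85.76791219 169.87628146] 141.23609202178955
[[541.7, -274.6], [517.4, -374.3], [422.7, -322.2], [452.4, -227.1]]
[ 483.55415946 -299.54191184]
[[460.9, -255.3], [546.3, -289.6], [511.4, -377.2], [423.6, -350.6]]
[ 485.54934378 -318.1566853 ]
[[540.3, 334.9], [435.8, 344.5], [425.1, 238.5]]
[[489.3, 270.5], [452.2, 264.8], [446.2, 306.7], [481.3, 312.2]]
[467.26987276 288.53655065]
[[488.5, -65.8], [474.5, 23.2], [672.8, -40.3]]
[[-0.961 -0.     0.276]
 [-0.276  0.001 -0.961]
 [-0.    -1.    -0.001]]
[[ 0.275 -0.961 -0.002]
 [-0.923 -0.265  0.281]
 [-0.27  -0.076 -0.96 ]]
[[310.37569409   0.         255.81700903]
 [  0.         310.37569409 196.78996564]
 [  0.           0.           1.        ]]
```

```bash
python3 - <<'E'
from h import *
print(ray('side0',372,275,0),ray('side0',333,252,0),ray('side0',410,275,0),ray('scene0',300,165,0), ray('side0',322,245,20))
E
```

```text
[ 715.58126496 -377.24218336    0.        ] [ 690.22928891 -248.07912491    0.        ] [ 801.2468948  -426.37459722    0.        ] [ 718.21763856 -352.15157866    0.        ] [ 665.86494447 -226.5226402    20.        ]
```

```bash
python3 -m creep '[{"tx":40,"ty":40,"tz":30},{"tx":80,"ty":80,"tz":60},{"tx":125,"ty":120,"tz":80},{"tx":165,"ty":160,"tz":80},{"tx":205,"ty":200,"tz":80},{"tx":250,"ty":240,"tz":80},{"tx":280,"ty":280,"tz":80},{"tx":280,"ty":280,"tz":80}]'
```

```text
schema error: expected keys tx, ty, tz, rx, ry, rz, fingers
```

```bash
python3 -m creep '[{"tx":40,"ty":40,"tz":30,"rx":0,"ry":0,"rz":0,"fingers":0},{"tx":80,"ty":80,"tz":60,"rx":0,"ry":0,"rz":0,"fingers":0},{"tx":125,"ty":120,"tz":80,"rx":0,"ry":0,"rz":0,"fingers":0},{"tx":165,"ty":160,"tz":80,"rx":0,"ry":0,"rz":0,"fingers":0},{"tx":205,"ty":200,"tz":80,"rx":0,"ry":0,"rz":0,"fingers":0},{"tx":250,"ty":240,"tz":80,"rx":0,"ry":0,"rz":0,"fingers":0},{"tx":280,"ty":280,"tz":80,"rx":0,"ry":0,"rz":0,"fingers":0},{"tx":280,"ty":280,"tz":80,"rx":0,"ry":0,"rz":0,"fingers":0}]'
python3 - <<'E'
from h import *
snap('wrist','w1'); print(ctrl.get_obs()['ee_pos'])
E
```

```text
t: 1.15
ee_pos: [454.1, -318.1, 273.3]
orientation: [-0.296, 2.07, -2.068]
ft_force: [-1.5, -0.3, 0.3]
width: 87.5
[ 453.16345972 -319.50296434  273.3348635 ]
```

View pics/w1.png

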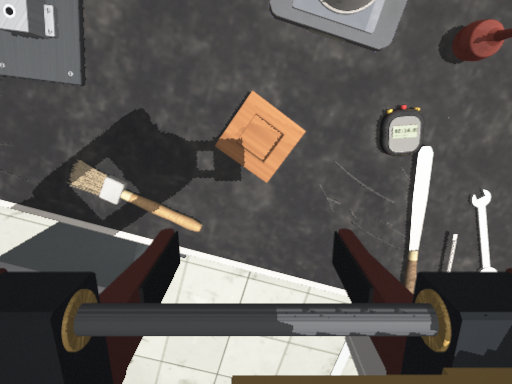

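The wrist view shows the stand at (261,137), and the gauge base with the block at top left (30,30).

```bash
python3 - <<'E'
from h import *
crop('w1',205,80,315,190,5,'c4')
E
python3 -m creep '[{"tx":0,"ty":55,"tz":0,"rx":0,"ry":0,"rz":0,"fingers":0},{"tx":20,"ty":110,"tz":0,"rx":0,"ry":0,"rz":0,"fingers":0},{"tx":30,"ty":165,"tz":0,"rx":0,"ry":0,"rz":0,"fingers":0},{"tx":40,"ty":220,"tz":0,"rx":0,"ry":0,"rz":0,"fingers":0},{"tx":50,"ty":275,"tz":0,"rx":0,"ry":0,"rz":0,"fingers":0},{"tx":60,"ty":330,"tz":0,"rx":0,"ry":0,"rz":0,"fingers":0},{"tx":60,"ty":330,"tz":0,"rx":0,"ry":0,"rz":0,"fingers":0},{"tx":60,"ty":330,"tz":0,"rx":0,"ry":0,"rz":0,"fingers":0}]'
python3 - <<'E'
from h import *
snap('wrist','w2'); print(ctrl.get_obs()['ee_pos'])
E
```

```text
t: 2.2
ee_pos: [512.4, 8.1, 273.4]
orientation: [-0.292, 2.071, -2.073]
ft_force: [0.4, 0.1, 0.4]
width: 87.5
[512.37622736   7.77106212 273.46197234]
```

View pics/c4.png

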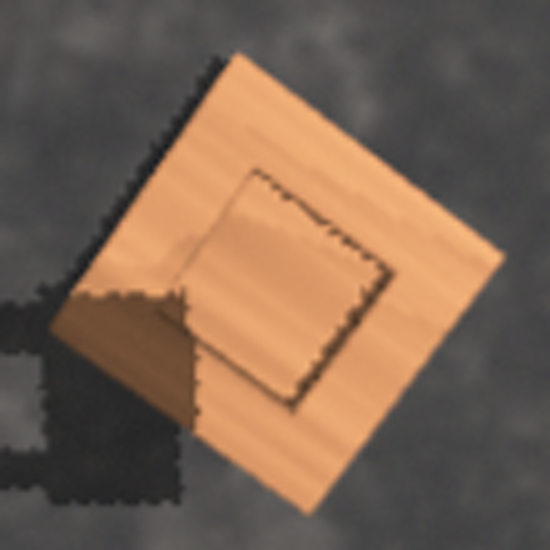

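View pics/w2.png

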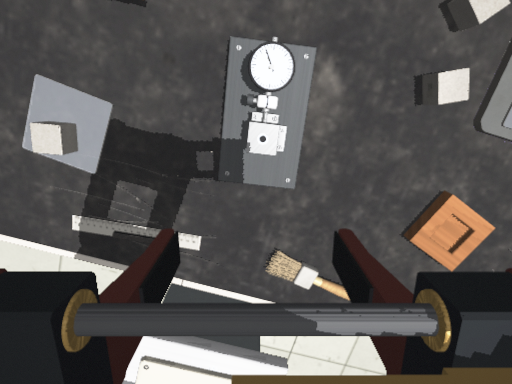

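The view shows gauge A whole with the block and its hole at (263,139), the cube at (47,138) on the glass, and the stand at (449,231).

```bash
python3 - <<'E'
from h import *
crop('w2',210,30,325,195,4.5,'c5');crop('w2',15,70,120,180,6,'c6')
E
```

```text
(no output)
```

View pics/c5.png

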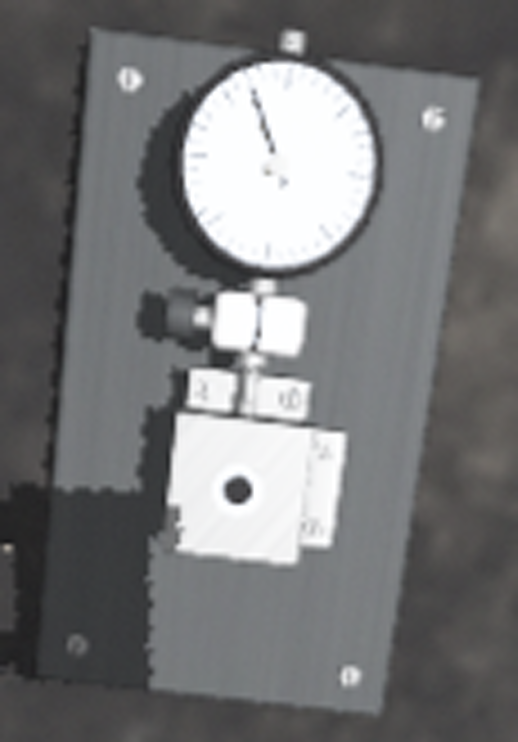

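View pics/c6.png

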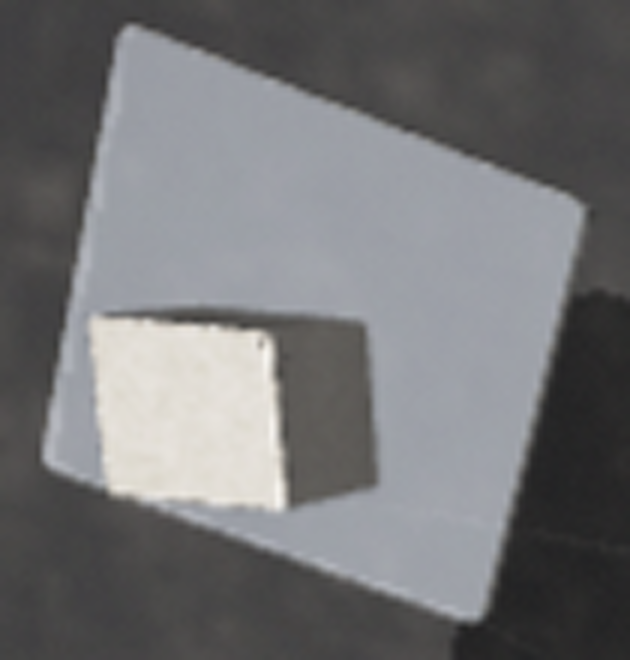

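```bash
python3 - <<'E'
from h import *
from scipy.optimize import least_squares
def fit(f,pix,off,s,loc,x0):
    px=np.array(pix)/s+np.array(off); loc=np.array(loc,float)
    def P(p):
        c,si=np.cos(p[2]),np.sin(p[2]); return np.c_[p[0]+c*loc[:,0]-si*loc[:,1],p[1]+si*loc[:,0]+c*loc[:,1],loc[:,2]]
    r=least_squares(lambda p:(proj(f,P(p))-px).ravel(),x0,x_scale=[1,1,.01]); print(f,r.x[:2].round(1),np.degrees(r.x[2]).round(2),'res',r.fun.round(1)); return r.x
fit('w2',[(92,28),(480,78),(380,712),(38,680)],(210,30),4.5,[(123,58,16),(123,-58,16),(-73,-58,16),(-73,58,16)],[551,12,.17])
fit('w2',[(178,413),(313,425),(298,565),(174,550)],(210,30),4.5,[(20,20,56),(20,-20,56),(-20,-20,56),(-20,20,56)],[551,12,.17])
fit('w2',[(238,490)],(210,30),4.5,[(0,0,56)],[551,12,.17])
q=[(46,46,22),(46,-46,22),(-46,-46,22),(-46,46,22)]
fit('w1',[(238,52),(505,257),(310,515),(50,328)],(205,80),5,q,[485,-310,-.2])
fit('w2',[(90,316),(270,335),(288,510),(108,495)],(15,70),6,[(20,20,45),(20,-20,45),(-20,-20,45),(-20,20,45)],[467,288,.0])
fit('w2',[(128,25),(585,205),(480,620),(45,462)],(15,70),6,[(55,55,5),(55,-55,5),(-55,-55,5),(-55,55,5)],[480,290,.0])
E
```

```text
w2 [550.5   8.6] 9.44 res [-0.7 -0.2  0.5 -0.4  0.7  1.2 -0.5 -0.3]
w2 [550.6   8.2] 11.24 res [-0.2 -0.1  0.8 -0.1  1.  -0.3 -1.6  0.5]
w2 [550.1   8.9] 9.74 res [-0. -0.]
w1 [ 488.2 -314.7] -19.8 res [ 0.2  0.1  0.  -0.2 -0.1 -0.1 -0.2  0.2]
w2 [469.2 286.5] 10.68 res [-0.3 -0.1  0.4 -0.5 -0.1  0.4  0.   0.2]
w2 [485.1 284.5] -5.7 res [-0.7 -0.9  0.9 -0.3  0.3  1.1 -0.5  0.5]
```

```bash
python3 -m creep '[{"tx":20,"ty":1,"tz":-40,"rx":0,"ry":0,"rz":-0.1,"fingers":0},{"tx":38,"ty":1,"tz":-90,"rx":0,"ry":0,"rz":-0.113,"fingers":0},{"tx":38,"ty":1,"tz":-140,"rx":0,"ry":0,"rz":-0.113,"fingers":0},{"tx":38,"ty":1,"tz":-150,"rx":0,"ry":0,"rz":-0.113,"fingers":0},{"tx":38,"ty":1,"tz":-150,"rx":0,"ry":0,"rz":-0.113,"fingers":0}]'
python3 - <<'E'
from h import *
snap('wrist','w3'); o=ctrl.get_obs();print(o['ee_pos'])
from scipy.spatial.transform import Rotation as R
m=R.from_rotvec(o['orientation']).as_matrix();print(m.round(3),np.degrees(np.arctan2(m[1,2],m[0,2])))
E
```

```text
t: 2.88
ee_pos: [550.7, 9.2, 124.0]
orientation: [-0.177, 2.135, -2.136]
ft_force: [0.3, 0.7, -0.1]
width: 87.8
[551.56612219   9.472748   125.01797832]
[[-0.986  0.002  0.165]
 [-0.165 -0.    -0.986]
 [-0.002 -1.     0.   ]] -80.51215138946067
```

View pics/w3.png

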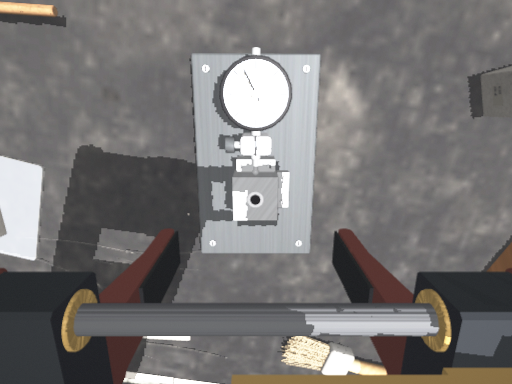

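```bash
cat >> h.py <<'E'
from scipy.optimize import least_squares
def fit(f,pix,off,s,loc,x0):
    px=np.array(pix)/s+np.array(off); loc=np.array(loc,float)
    def P(p):
        c,si=np.cos(p[2]),np.sin(p[2]); return np.c_[p[0]+c*loc[:,0]-si*loc[:,1],p[1]+si*loc[:,0]+c*loc[:,1],loc[:,2]]
    r=least_squares(lambda p:(proj(f,P(p))-px).ravel(),x0,x_scale=[1,1,.01]); print(f,r.x[:2].round(1),np.degrees(r.x[2]).round(2),'res',r.fun.round(1)); return r.x
E
python3 - <<'E'
from h import *
crop('w3',180,40,330,265,2.6,'c7');crop('w3',215,150,305,235,8,'c8')
E
```

```text
(no output)
```

View pics/c7.png

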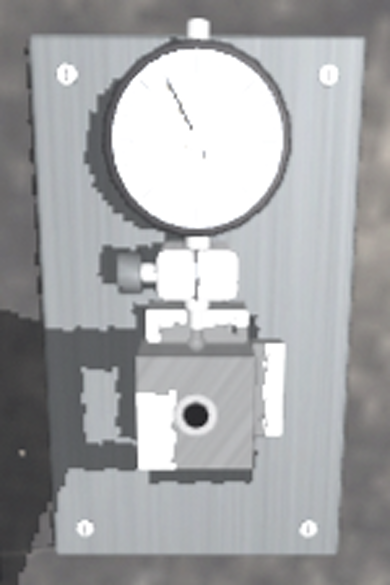

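View pics/c8.png

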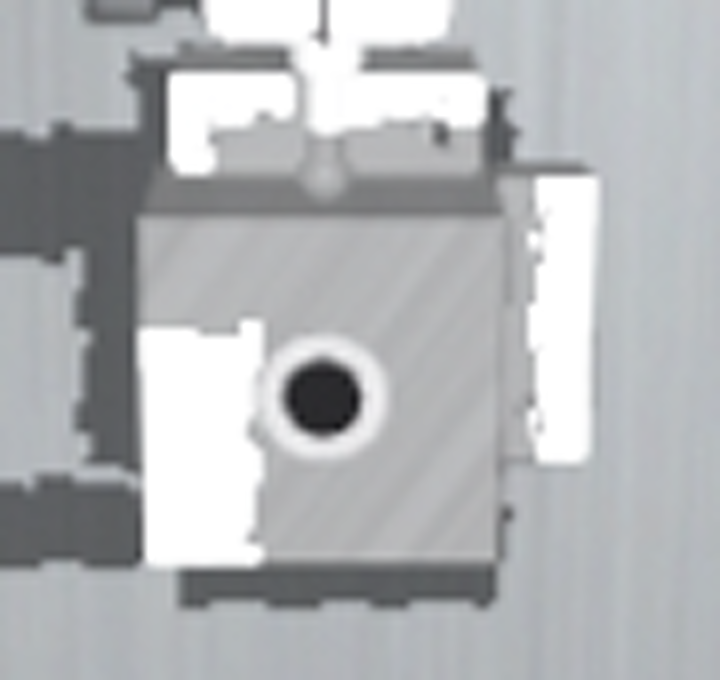

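```bash
python3 - <<'E'
from h import *
fit('w3',[(30,37),(364,37),(338,555),(56,553)],(180,40),2.6,[(123,58,16),(123,-58,16),(-73,-58,16),(-73,58,16)],[551,12,.17])
fit('w3',[(138,213),(502,213),(500,563),(145,567)],(215,150),8,[(20,20,56),(20,-20,56),(-20,-20,56),(-20,20,56)],[551,12,.17])
fit('w3',[(322,397)],(215,150),8,[(0,0,56)],[551,12,.17])
E
```

```text
w3 [550.1   8.9] 9.36 res [-1.1 -0.7  1.2 -0.6  0.2  0.8 -0.3  1.4]
w3 [550.3   9.4] 9.75 res [-0.6  0.2  0.6 -0.   0.2  0.1 -0.2 -0.2]
w3 [549.9   9.2] 9.74 res [-0. -0.]
```

```bash
python3 -m creep '[{"tx":-1,"ty":0,"tz":-40,"rx":0,"ry":0,"rz":0,"fingers":0},{"tx":-1,"ty":0,"tz":-75,"rx":0,"ry":0,"rz":0,"fingers":0},{"tx":-1,"ty":0,"tz":-87,"rx":0,"ry":0,"rz":0,"fingers":0},{"tx":-1,"ty":0,"tz":-87,"rx":0,"ry":0,"rz":0,"fingers":0},{"tx":-1,"ty":0,"tz":-87,"rx":0,"ry":0,"rz":0,"fingers":0}]'
python3 -c "
from h import *
print(ctrl.get_obs()['ee_pos'])"
```

```text
t: 3.55
ee_pos: [551.0, 10.3, 38.3]
orientation: [-0.175, 2.133, -2.133]
ft_force: [-0.2, -0.2, 0.1]
width: 87.7
[551.04489384  10.30799098  38.28400451]
```

```bash
python3 -m creep '[{"tx":0,"ty":0,"tz":0,"rx":0,"ry":0,"rz":0,"fingers":255},{"tx":0,"ty":0,"tz":0,"rx":0,"ry":0,"rz":0,"fingers":255},{"tx":0,"ty":0,"tz":0,"rx":0,"ry":0,"rz":0,"fingers":255},{"tx":0,"ty":0,"tz":0,"rx":0,"ry":0,"rz":0,"fingers":255},{"tx":0,"ty":0,"tz":0,"rx":0,"ry":0,"rz":0,"fingers":255},{"tx":0,"ty":0,"tz":0,"rx":0,"ry":0,"rz":0,"fingers":255},{"tx":0,"ty":0,"tz":0,"rx":0,"ry":0,"rz":0,"fingers":255}]'

```

```text
t: 4.42
ee_pos: [549.6, 10.3, 36.5]
orientation: [-0.179, 2.134, -2.134]
ft_force: [-0.4, 0.8, 0.0]
width: 21.7
```

The opening is 21.7 mm, so the fingers aren't holding the 40 mm block. I'll look before doing anything else.

```bash
python3 - <<'E'
from h import *
snap('wrist','w4');snap('side','s4'); snap('scene','sc4');print({k:np.round(v,2) for k,v in ctrl.get_obs().items()})
crop('side','0' and 0,0,1,1,1,'x') if 0 else None
crop('s4',190,130,330,270,5,'c9');crop('sc4',225,130,385,250,5,'c10')
E
```

```text
{'t': np.float64(4.58), 'qpos': array([-0.  ,  0.55,  1.89,  0.  ,  0.71,  1.4 ]), 'qvel': array([-0.,  0., -0., -0.,  0., -0.]), 'joint_torque': array([ 0.000e+00, -5.219e+01, -1.798e+01,  2.000e-02, -7.000e-02,
        0.000e+00]), 'ee_pos': array([549.61,  10.32,  36.56]), 'orientation': array([-0.18,  2.13, -2.13]), 'ft_force': array([0.43, 0.07, 0.61]), 'moment': array([ 0.  ,  0.01, -0.04]), 'width': np.float64(9.45)}
```

View pics/w4.png

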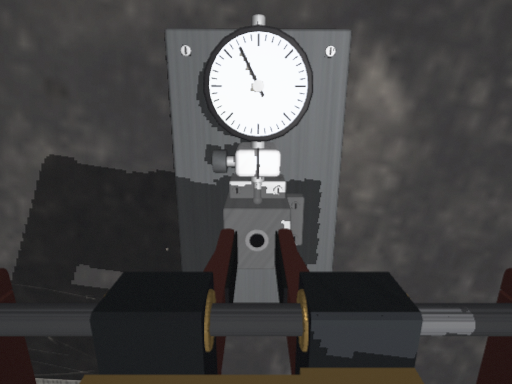

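View pics/c10.png

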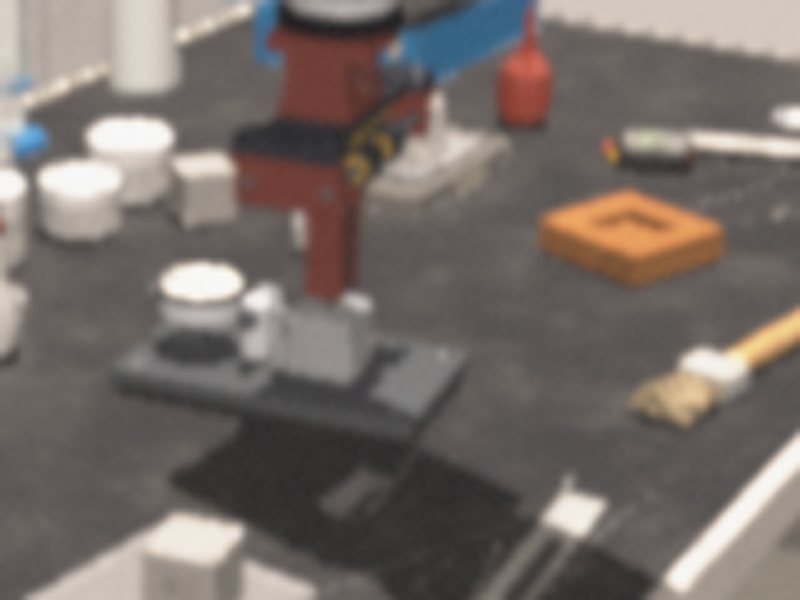

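View pics/c9.png

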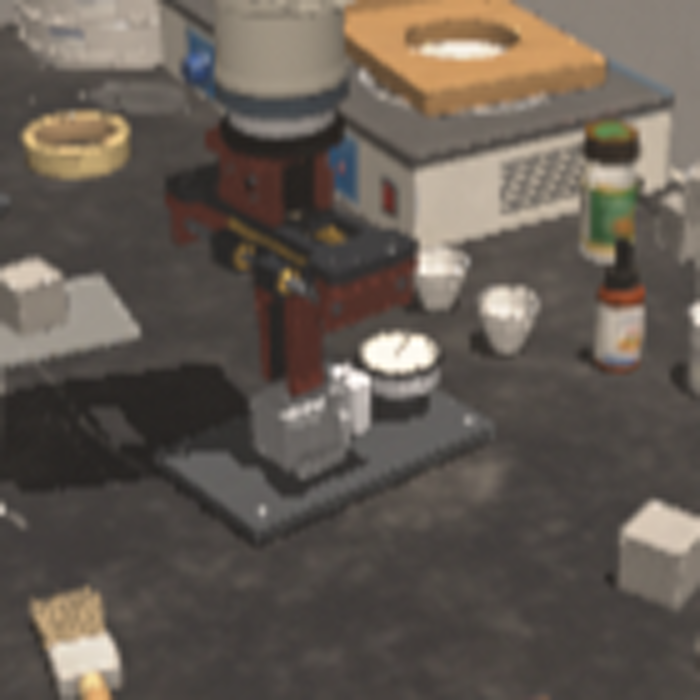

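```bash
python3 - <<'E'
from h import *
print(ctrl.tips_ahead,[a for a in dir(ctrl) if a[0]!='_']); o=ctrl.get_obs(); p=o['ee_pos'];print(p,o['width'])
for f in ['w4','sc4','s4','w3']: print(f,proj(f,[p,p+[0,0,-8],p+[0,0,20],p+[0,0,40]]).round(0).tolist())
crop('w4',180,150,340,300,5,'c11');crop('sc4',260,160,330,220,10,'c12')
E
```

```text
8.0 ['Unreachable', 'close_job', 'get_image', 'get_obs', 'tips_ahead']
[549.61481274  10.3183613   36.56392656] 9.453926840772855
w4 [[255.0, 228.0], [255.0, 224.0], [255.0, 241.0], [255.0, 256.0]]
sc4 [[291.0, 197.0], [291.0, 199.0], [291.0, 191.0], [291.0, 185.0]]
s4 [[248.0, 214.0], [248.0, 216.0], [248.0, 209.0], [248.0, 203.0]]
w3 [[254.0, 194.0], [254.0, 191.0], [254.0, 200.0], [254.0, 207.0]]
```

View pics/c11.png

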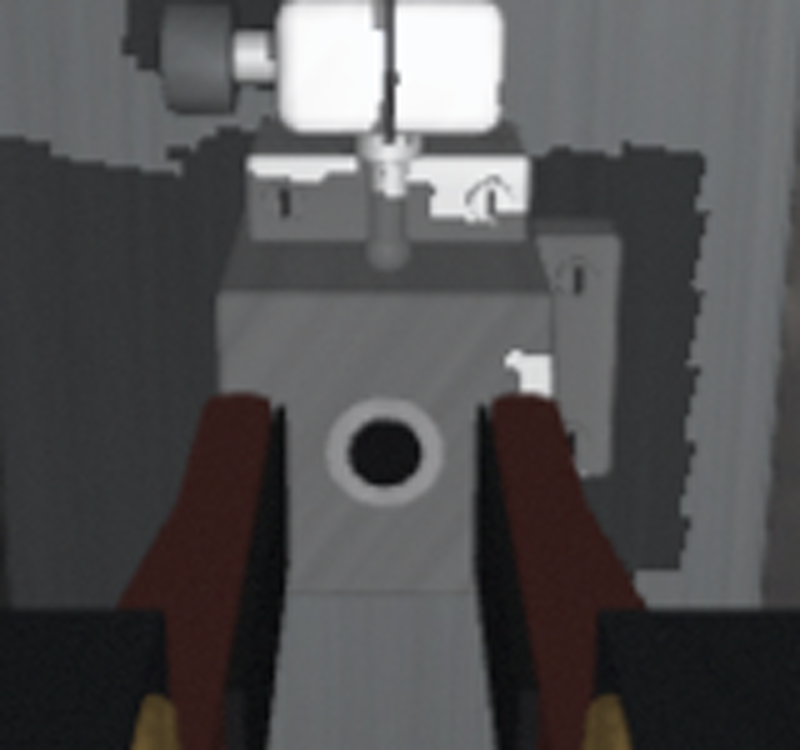

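View pics/c12.png

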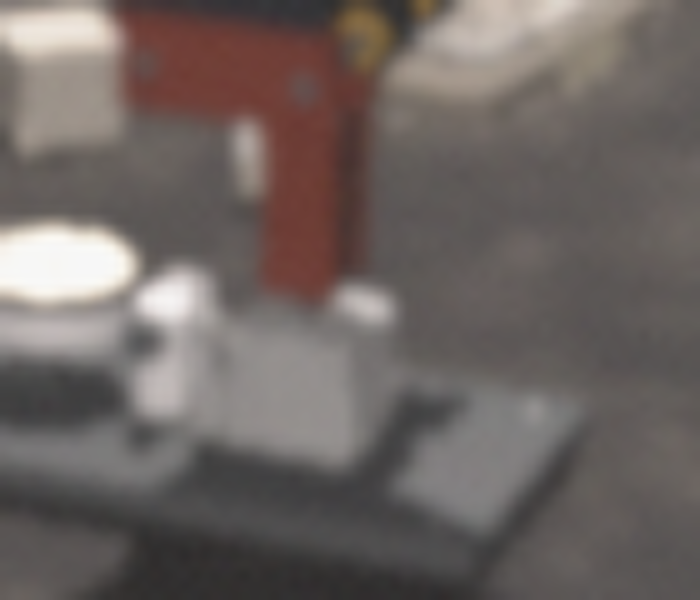

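The wrist and scene pictures agree that the fingertips are about 28 mm above the reported TCP, at z≈64. The documentation puts them 8 mm below it. The fingers closed over the block without touching it, so nothing moved. I'll reopen and quantify the offset before going lower.

```bash
python3 -m creep '[{"tx":0,"ty":0,"tz":0,"rx":0,"ry":0,"rz":0,"fingers":0},{"tx":0,"ty":0,"tz":0,"rx":0,"ry":0,"rz":0,"fingers":0},{"tx":0,"ty":0,"tz":0,"rx":0,"ry":0,"rz":0,"fingers":0},{"tx":0,"ty":0,"tz":0,"rx":0,"ry":0,"rz":0,"fingers":0},{"tx":0,"ty":0,"tz":0,"rx":0,"ry":0,"rz":0,"fingers":0},{"tx":0,"ty":0,"tz":0,"rx":0,"ry":0,"rz":0,"fingers":0},{"tx":0,"ty":0,"tz":0,"rx":0,"ry":0,"rz":0,"fingers":0},{"tx":0,"ty":0,"tz":0,"rx":0,"ry":0,"rz":0,"fingers":0},{"tx":0,"ty":0,"tz":0,"rx":0,"ry":0,"rz":0,"fingers":0}]'
python3 - <<'E'
from h import *
snap('wrist','w5');snap('scene','sc5');snap('side','s5');o=ctrl.get_obs();print(o['ee_pos'],o['width'])
crop('w5',140,190,380,300,3.3,'c13');crop('sc5',260,150,340,220,9,'c14');crop('s5',215,160,285,230,9,'c15')
E
```

```text
t: 5.7
ee_pos: [549.6, 10.3, 36.6]
orientation: [-0.178, 2.134, -2.134]
ft_force: [0.4, -0.9, 0.0]
width: 87.8
[549.58852138  10.32660111  36.55360478] 88.02618242576973
```

View pics/c13.png

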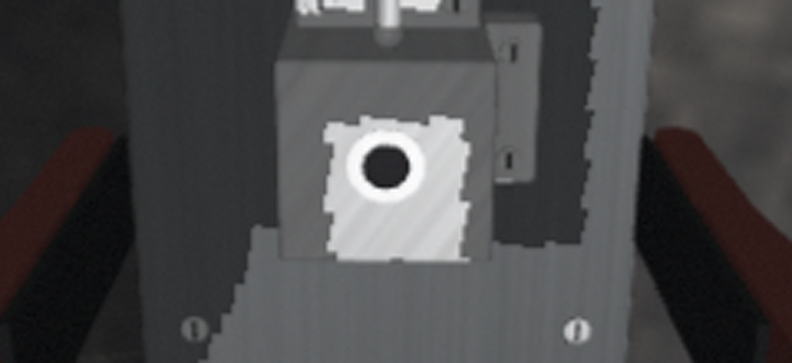

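View pics/c14.png

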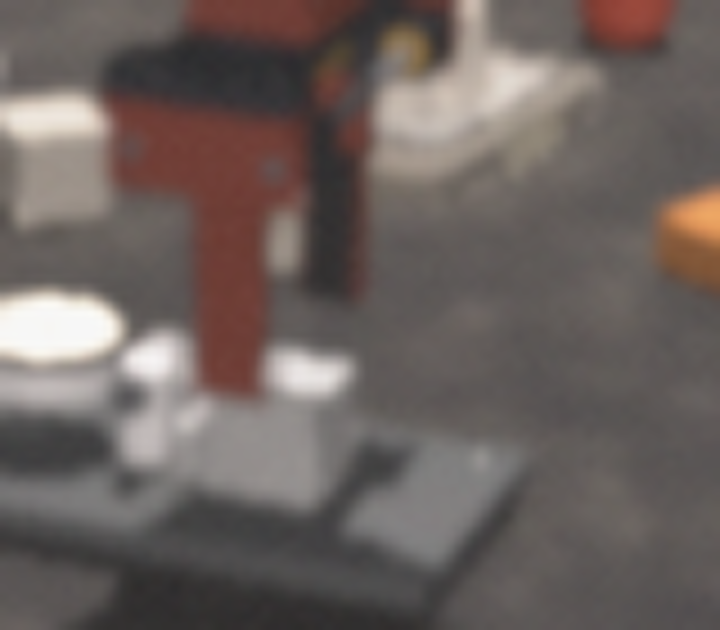

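View pics/c15.png

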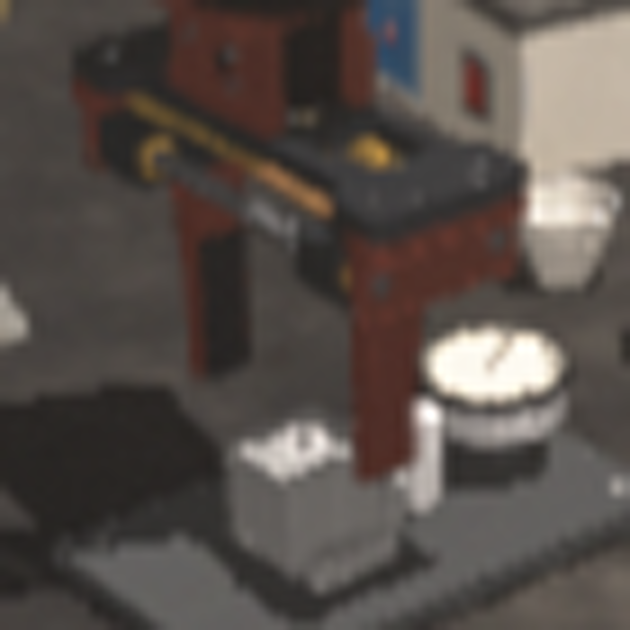

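```bash
python3 - <<'E'
from h import *
p=ctrl.get_obs()['ee_pos'];a=np.radians(9.5);y=np.array([-np.sin(a),np.cos(a),0]);x=np.array([np.cos(a),np.sin(a),0])
for d in (0,10,20,28,36): 
  z=np.array([0,0,d]); print(d,proj('sc5',[p+z+57*y]).round(1),proj('s5',[p+z-57*y]).round(1),proj('w5',[p+z+44*y+10*x,p+z-44*y+10*x]).round(1).tolist())
print('meas sc 285.8,193.9; side 257.6,213.3; w inner tips', [140+128/3.3,190+140/3.3],[140+645/3.3,190+140/3.3])
E
```

```text
0 [[284.3 203.8]] [[259.1 221.1]] [[188.1, 214.0], [322.5, 214.0]]
10 [[284.4 200.7]] [[259.1 218.4]] [[184.7, 219.3], [325.8, 219.3]]
20 [[284.5 197.7]] [[259.  215.7]] [[181.0, 225.2], [329.4, 225.2]]
28 [[284.5 195.2]] [[259.  213.4]] [[177.7, 230.4], [332.6, 230.4]]
36 [[284.6 192.7]] [[258.9 211.2]] [[174.2, 236.1], [336.1, 236.1]]
meas sc 285.8,193.9; side 257.6,213.3; w inner tips [178.78787878787878, 232.42424242424244] [335.4545454545455, 232.42424242424244]
```

The three views put the tips 28–32 mm above the reported TCP. I'll lower 33 mm so they end near z≈32, clear of the side stop top at 26.

```bash
python3 -m creep '[{"tx":0,"ty":0,"tz":-20,"rx":0,"ry":0,"rz":0,"fingers":0},{"tx":0,"ty":0,"tz":-33,"rx":0,"ry":0,"rz":0,"fingers":0},{"tx":0,"ty":0,"tz":-33,"rx":0,"ry":0,"rz":0,"fingers":0},{"tx":0,"ty":0,"tz":-33,"rx":0,"ry":0,"rz":0,"fingers":150},{"tx":0,"ty":0,"tz":-33,"rx":0,"ry":0,"rz":0,"fingers":255},{"tx":0,"ty":0,"tz":-33,"rx":0,"ry":0,"rz":0,"fingers":255},{"tx":0,"ty":0,"tz":-33,"rx":0,"ry":0,"rz":0,"fingers":255},{"tx":0,"ty":0,"tz":-33,"rx":0,"ry":0,"rz":0,"fingers":255},{"tx":0,"ty":0,"tz":-33,"rx":0,"ry":0,"rz":0,"fingers":255},{"tx":0,"ty":0,"tz":-33,"rx":0,"ry":0,"rz":0,"fingers":255}]'
python3 - <<'E'
from h import *
snap('wrist','w6');snap('side','s6');crop('s6',200,150,300,250,6,'c16');o=ctrl.get_obs();print(o['ee_pos'],o['width'],o['ft_force'])
E
```

```text
t: 7.1
ee_pos: [549.7, 10.2, 3.7]
orientation: [-0.178, 2.134, -2.134]
ft_force: [-0.4, -1.0, 1.2]
width: 40.2
[549.67129012  10.26551107   3.69441497] 39.985781668758854 [-1.01488021 -1.32663317  1.94712172]
```

View pics/w6.png

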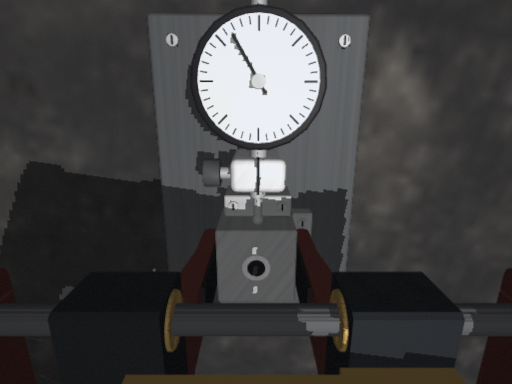

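View pics/c16.png

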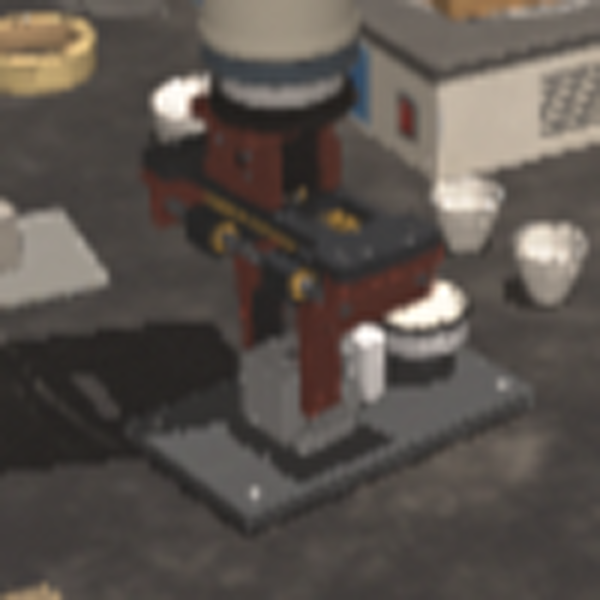

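The grip reads 40.0 mm. I'll lift straight up, carry the block over the stand, and turn −29.3° on the way.

```bash
python3 -m creep '[{"tx":0,"ty":0,"tz":25,"rx":0,"ry":0,"rz":0,"fingers":255},{"tx":0,"ty":0,"tz":65,"rx":0,"ry":0,"rz":0,"fingers":255},{"tx":0,"ty":0,"tz":105,"rx":0,"ry":0,"rz":0,"fingers":255},{"tx":-10,"ty":-40,"tz":120,"rx":0,"ry":0,"rz":-0.06,"fingers":255},{"tx":-20,"ty":-90,"tz":120,"rx":0,"ry":0,"rz":-0.15,"fingers":255},{"tx":-30,"ty":-140,"tz":120,"rx":0,"ry":0,"rz":-0.24,"fingers":255},{"tx":-40,"ty":-190,"tz":120,"rx":0,"ry":0,"rz":-0.33,"fingers":255},{"tx":-50,"ty":-240,"tz":120,"rx":0,"ry":0,"rz":-0.42,"fingers":255},{"tx":-60,"ty":-290,"tz":120,"rx":0,"ry":0,"rz":-0.511,"fingers":255},{"tx":-62,"ty":-325,"tz":120,"rx":0,"ry":0,"rz":-0.511,"fingers":255}]'
python3 -m creep '[{"tx":0,"ty":0,"tz":-20,"rx":0,"ry":0,"rz":0,"fingers":255},{"tx":0,"ty":0,"tz":-60,"rx":0,"ry":0,"rz":0,"fingers":255},{"tx":0,"ty":0,"tz":-85,"rx":0,"ry":0,"rz":0,"fingers":255},{"tx":0,"ty":0,"tz":-85,"rx":0,"ry":0,"rz":0,"fingers":255},{"tx":0,"ty":0,"tz":-85,"rx":0,"ry":0,"rz":0,"fingers":255}]'
python3 - <<'E'
from h import *
snap('wrist','w7');snap('side','s7');crop('s7',220,220,350,330,6,'c17');o=ctrl.get_obs();print(o['ee_pos'],o['width'],o['ft_force'])
crop('w7',130,150,390,345,3,'c18')
E
```

```text
t: 8.45
ee_pos: [486.0, -316.1, 122.6]
orientation: [-0.354, -2.033, 2.031]
ft_force: [1.1, 0.7, -4.2]
width: 39.9
t: 9.07
ee_pos: [487.9, -314.8, 39.0]
orientation: [-0.354, -2.035, 2.035]
ft_force: [-0.8, -0.8, -3.1]
width: 40.2
[ 488.43685805 -315.12520295   39.73431741] 39.707952246346544 [-0.57630847 -1.33306106 -4.32895878]
```

View pics/c17.png

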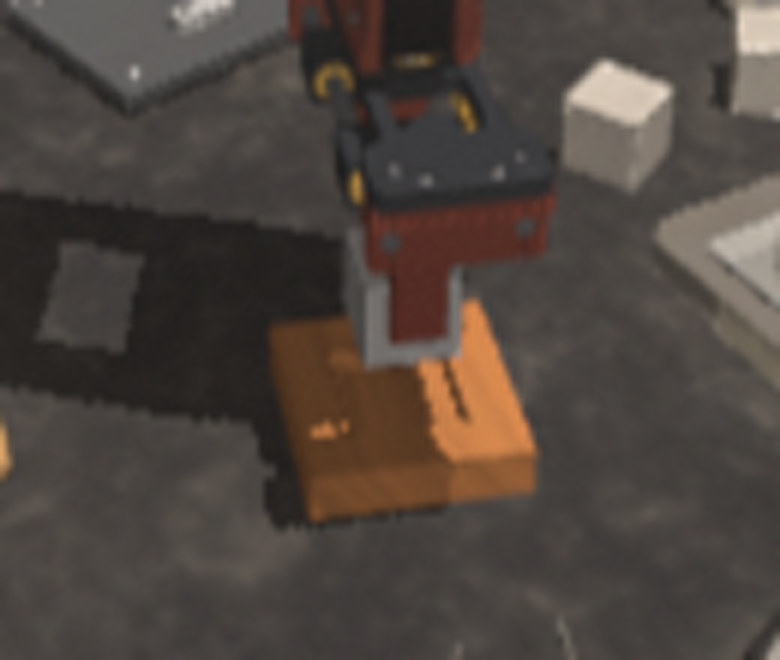

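View pics/c18.png

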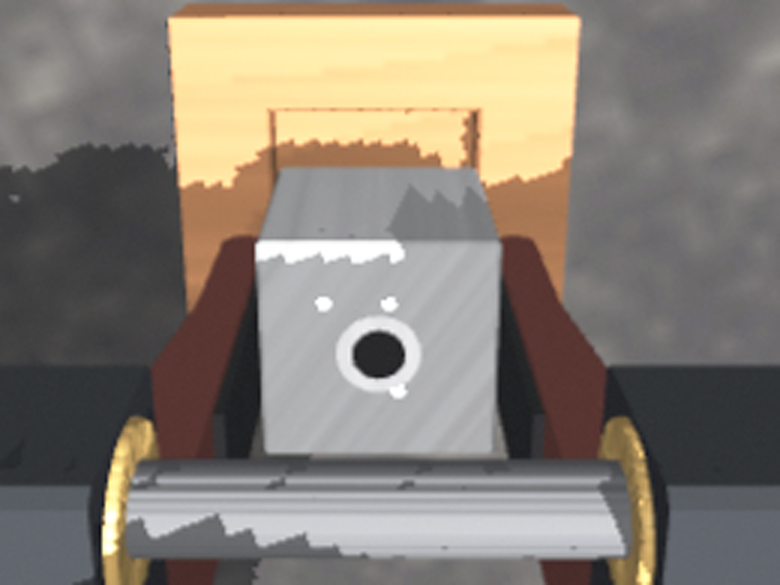

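```bash
python3 - <<'E'
from h import *
a=fit('w7',[(257,240),(500,240),(497,455),(262,452)],(130,150),3,[(20,20,92),(20,-20,92),(-20,-20,92),(-20,20,92)],[488,-315,-.34])
fit('w7',[(379,355)],(130,150),3,[(0,0,92)],[488,-315,-.34])
# stand: front corners + pocket front corners
fit('w7',[(168,15),(580,15),(268,109),(481,109)],(130,150),3,[(46,46,22),(46,-46,22),(24,24,22),(24,-24,22)],[488,-315,-.34])
E
```

```text
w7 [ 488.6 -315.3] -19.79 res [-0.9 -0.4  1.3 -0.3 -0.7 -0.1  0.3  0.9]
w7 [ 487.9 -315. ] -19.48 res [0. 0.]
w7 [ 488.5 -314.1] -19.75 res [ 0.5 -0.1 -0.4 -0.2  0.9  0.1 -1.   0.1]
```

Block and pocket agree within 1 mm. I'll lower it and release.

```bash
python3 -m creep '[{"tx":0,"ty":0,"tz":-15,"rx":0,"ry":0,"rz":0,"fingers":255},{"tx":0,"ty":0,"tz":-26,"rx":0,"ry":0,"rz":0,"fingers":255},{"tx":0,"ty":0,"tz":-32,"rx":0,"ry":0,"rz":0,"fingers":255},{"tx":0,"ty":0,"tz":-36,"rx":0,"ry":0,"rz":0,"fingers":255},{"tx":0,"ty":0,"tz":-39,"rx":0,"ry":0,"rz":0,"fingers":255},{"tx":0,"ty":0,"tz":-39,"rx":0,"ry":0,"rz":0,"fingers":255},{"tx":0,"ty":0,"tz":-39,"rx":0,"ry":0,"rz":0,"fingers":255}]'

```

```text
t: 10.05
ee_pos: [487.8, -314.8, -0.3]
orientation: [-0.354, -2.034, 2.035]
ft_force: [-0.5, -0.5, -3.9]
width: 40.2
```

```bash
python3 -m creep '[{"tx":0,"ty":0,"tz":-0.7,"rx":0,"ry":0,"rz":0,"fingers":255},{"tx":0,"ty":0,"tz":-0.7,"rx":0,"ry":0,"rz":0,"fingers":255},{"tx":0,"ty":0,"tz":-0.7,"rx":0,"ry":0,"rz":0,"fingers":255}]'

```

```text
t: 10.42
ee_pos: [487.9, -314.8, -0.3]
orientation: [-0.354, -2.034, 2.035]
ft_force: [-2.5, 1.3, 6.1]
width: 39.7
```

It's seated on the floor, with the vertical force now up. I'll open and raise.

```bash
python3 -m creep '[{"tx":0,"ty":0,"tz":0,"rx":0,"ry":0,"rz":0,"fingers":0},{"tx":0,"ty":0,"tz":0,"rx":0,"ry":0,"rz":0,"fingers":0},{"tx":0,"ty":0,"tz":0,"rx":0,"ry":0,"rz":0,"fingers":0},{"tx":0,"ty":0,"tz":0,"rx":0,"ry":0,"rz":0,"fingers":0},{"tx":0,"ty":0,"tz":0,"rx":0,"ry":0,"rz":0,"fingers":0},{"tx":0,"ty":0,"tz":40,"rx":0,"ry":0,"rz":0,"fingers":0},{"tx":0,"ty":0,"tz":90,"rx":0,"ry":0,"rz":0,"fingers":0},{"tx":0,"ty":0,"tz":140,"rx":0,"ry":0,"rz":0,"fingers":0},{"tx":0,"ty":0,"tz":140,"rx":0,"ry":0,"rz":0,"fingers":0}]'
python3 - <<'E'
from h import *
snap('wrist','w8');o=ctrl.get_obs();print(o['ee_pos'],o['width'],o['ft_force'])
snap('side','s8');crop('s8',240,240,330,330,6,'c19');
E
```

```text
t: 11.55
ee_pos: [490.1, -316.3, 143.1]
orientation: [-0.362, -2.034, 2.041]
ft_force: [0.9, -1.0, -0.1]
width: 88.0
[ 488.67729652 -315.39021527  140.71112088] 87.60821695848175 [-0.8515994   0.52804429  0.48371704]
```

View pics/w8.png

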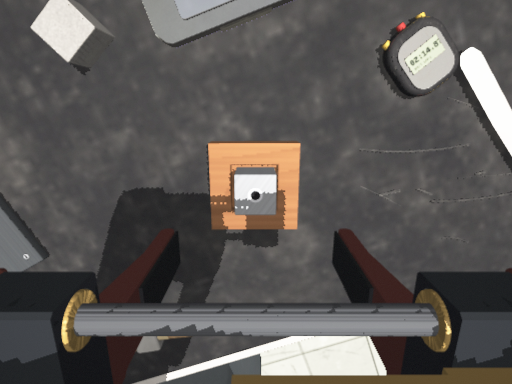

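View pics/c19.png

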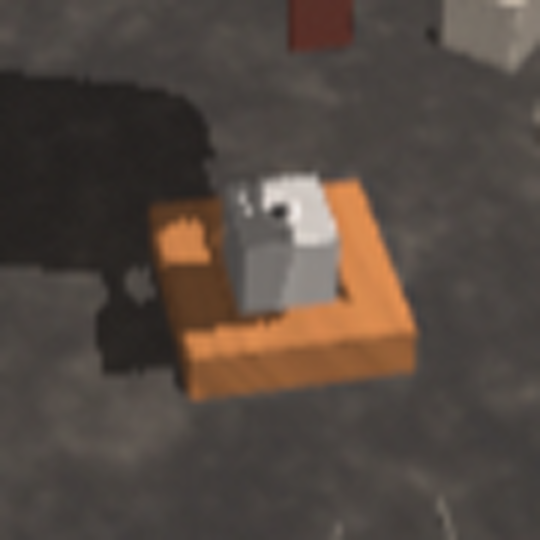

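The block stands upright in the pocket (hole at (256,195), stand centred at (255,187)). On to the mortar cube.

```bash
python3 -m creep '[{"tx":0,"ty":40,"tz":10,"rx":0,"ry":0,"rz":0.05,"fingers":0},{"tx":-2,"ty":95,"tz":20,"rx":0,"ry":0,"rz":0.1,"fingers":0},{"tx":-4,"ty":150,"tz":30,"rx":0,"ry":0,"rz":0.15,"fingers":0},{"tx":-6,"ty":205,"tz":30,"rx":0,"ry":0,"rz":0.2,"fingers":0},{"tx":-8,"ty":260,"tz":30,"rx":0,"ry":0,"rz":0.25,"fingers":0},{"tx":-10,"ty":315,"tz":30,"rx":0,"ry":0,"rz":0.3,"fingers":0},{"tx":-12,"ty":370,"tz":30,"rx":0,"ry":0,"rz":0.35,"fingers":0},{"tx":-14,"ty":425,"tz":30,"rx":0,"ry":0,"rz":0.4,"fingers":0},{"tx":-16,"ty":480,"tz":30,"rx":0,"ry":0,"rz":0.47,"fingers":0},{"tx":-18,"ty":535,"tz":20,"rx":0,"ry":0,"rz":0.532,"fingers":0}]'
python3 -m creep '[{"tx":0,"ty":45,"tz":-20,"rx":0,"ry":0,"rz":0,"fingers":0},{"tx":0,"ty":66,"tz":-40,"rx":0,"ry":0,"rz":0,"fingers":0},{"tx":0,"ty":66,"tz":-40,"rx":0,"ry":0,"rz":0,"fingers":0},{"tx":0,"ty":66,"tz":-40,"rx":0,"ry":0,"rz":0,"fingers":0}]'
python3 - <<'E'
from h import *
snap('wrist','w9');o=ctrl.get_obs();print(o['ee_pos'],o['width'],o['ft_force'])
E
```

```text
t: 12.9
ee_pos: [468.8, 221.9, 157.5]
orientation: [-0.204, 2.122, -2.123]
ft_force: [0.6, -0.2, -0.1]
width: 87.7
t: 13.4
ee_pos: [469.0, 285.4, 118.2]
orientation: [-0.202, 2.123, -2.125]
ft_force: [0.1, -0.8, 0.2]
width: 87.9
[469.48761144 285.34252256 118.73298946] 87.80202058902339 [-1.56847756 -0.54658971  0.19692384]
```

View pics/w9.png

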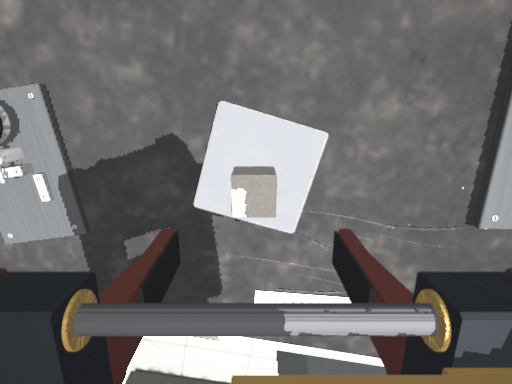

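```bash
python3 - <<'E'
from h import *
crop('w9',215,150,300,230,8,'c20')
E
```

```text
(no output)
```

View pics/c20.png

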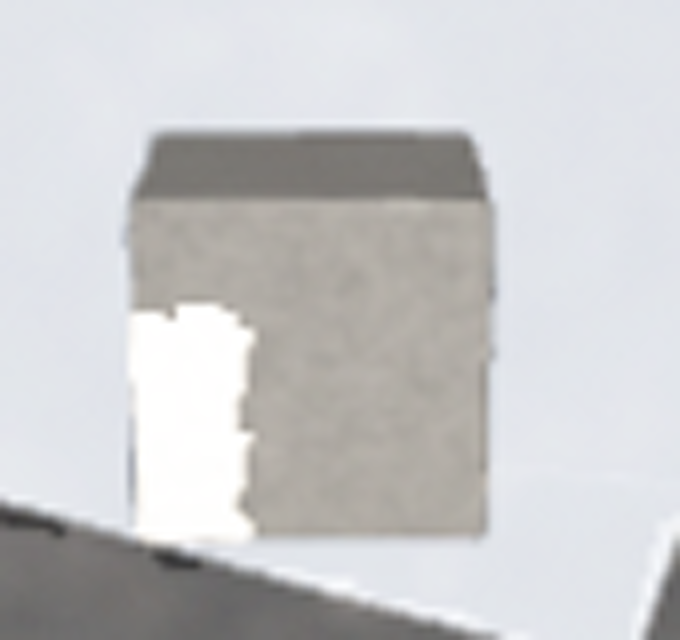

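```bash
python3 - <<'E'
from h import *
fit('w9',[(133,198),(490,197),(487,537),(137,541)],(215,150),8,[(20,20,45),(20,-20,45),(-20,-20,45),(-20,20,45)],[469,286,.18])
from scipy.spatial.transform import Rotation as R
o=ctrl.get_obs(); m=R.from_rotvec(o['orientation']).as_matrix();print(o['ee_pos'],90+np.degrees(np.arctan2(m[1,2],m[0,2])),m[2].round(3))
E
```

```text
w9 [469.2 286.7] 10.88 res [-0.7 -0.2  0.6 -0.2  0.2  0.4 -0.1  0.1]
[469.48761144 285.34252256 118.73298946] 10.717471803666356 [ 0.001 -1.     0.   ]
```

```bash
python3 -m creep '[{"tx":0,"ty":1.2,"tz":-40,"rx":0,"ry":0,"rz":0,"fingers":0},{"tx":0,"ty":1.2,"tz":-85,"rx":0,"ry":0,"rz":0,"fingers":0},{"tx":0,"ty":1.2,"tz":-115,"rx":0,"ry":0,"rz":0,"fingers":0},{"tx":0,"ty":1.2,"tz":-125,"rx":0,"ry":0,"rz":0,"fingers":0},{"tx":0,"ty":1.2,"tz":-125,"rx":0,"ry":0,"rz":0,"fingers":0},{"tx":0,"ty":1.2,"tz":-125,"rx":0,"ry":0,"rz":0,"fingers":0}]'
python3 - <<'E'
from h import *
snap('wrist','w10');o=ctrl.get_obs();print(o['ee_pos'],o['width'],o['ft_force']);snap('scene','sc10');crop('sc10',215,190,315,270,7,'c21')
E
```

```text
t: 14.2
ee_pos: [470.7, 287.9, -4.7]
orientation: [-0.197, 2.123, -2.121]
ft_force: [0.3, 0.4, 0.4]
width: 87.7
[470.68660487 287.94862587  -4.69805733] 88.28689833768537 [-0.16510219 -0.10079638 -0.24734927]
```

View pics/w10.png

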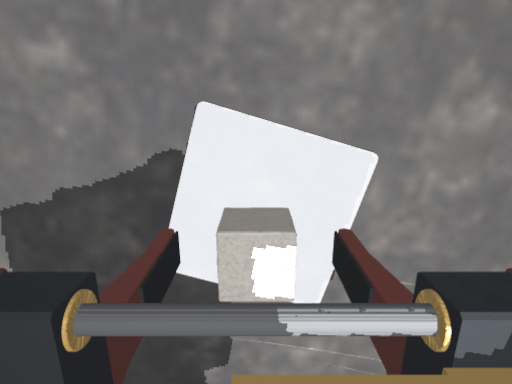

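View pics/c21.png

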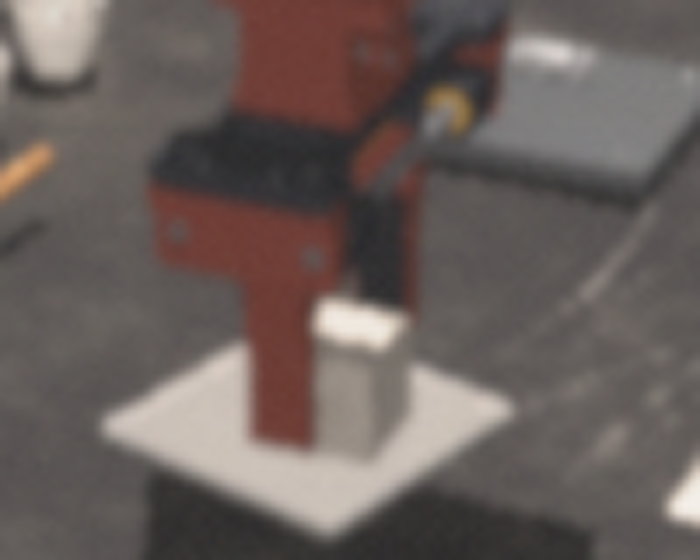

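```bash
python3 -m creep '[{"tx":-1,"ty":-1,"tz":-2,"rx":0,"ry":0,"rz":0,"fingers":0},{"tx":-1,"ty":-1,"tz":-2,"rx":0,"ry":0,"rz":0,"fingers":130},{"tx":-1,"ty":-1,"tz":-2,"rx":0,"ry":0,"rz":0,"fingers":255},{"tx":-1,"ty":-1,"tz":-2,"rx":0,"ry":0,"rz":0,"fingers":255},{"tx":-1,"ty":-1,"tz":-2,"rx":0,"ry":0,"rz":0,"fingers":255},{"tx":-1,"ty":-1,"tz":-2,"rx":0,"ry":0,"rz":0,"fingers":255},{"tx":-1,"ty":-1,"tz":-2,"rx":0,"ry":0,"rz":0,"fingers":255},{"tx":-1,"ty":-1,"tz":-2,"rx":0,"ry":0,"rz":0,"fingers":255}]'
python3 -c "
from h import *
o=ctrl.get_obs();print(o['ee_pos'],o['orientation'],o['width'])"
```

```text
t: 15.3
ee_pos: [468.6, 286.6, -8.2]
orientation: [-0.2, 2.123, -2.123]
ft_force: [0.6, -0.2, -0.6]
width: 40.4
[468.62110117 286.56430752  -8.15089573] [-0.19992755  2.12293549 -2.12288277] 40.41247494225604
```

```bash
python3 -m creep '[{"tx":0,"ty":0,"tz":20,"rx":0,"ry":0,"rz":0,"fingers":255},{"tx":0,"ty":0,"tz":60,"rx":0,"ry":0,"rz":0,"fingers":255},{"tx":5,"ty":-30,"tz":90,"rx":0,"ry":0,"rz":-0.005,"fingers":255},{"tx":18,"ty":-80,"tz":90,"rx":0,"ry":0,"rz":-0.01,"fingers":255},{"tx":30,"ty":-130,"tz":90,"rx":0,"ry":0,"rz":-0.02,"fingers":255},{"tx":45,"ty":-180,"tz":90,"rx":0,"ry":0,"rz":-0.02,"fingers":255},{"tx":58,"ty":-230,"tz":90,"rx":0,"ry":0,"rz":-0.02,"fingers":255},{"tx":65,"ty":-265,"tz":80,"rx":0,"ry":0,"rz":-0.02,"fingers":255},{"tx":65,"ty":-270,"tz":60,"rx":0,"ry":0,"rz":-0.02,"fingers":255},{"tx":65,"ty":-270,"tz":60,"rx":0,"ry":0,"rz":-0.02,"fingers":255}]'
python3 - <<'E'
from h import *
snap('wrist','w11');o=ctrl.get_obs();print(o['ee_pos'],o['width'],o['ft_force']);crop('w11',130,0,390,310,1.9,'c22');crop('w11',180,130,330,310,3.3,'c23')
E
```

```text
t: 16.55
ee_pos: [532.1, 15.8, 50.6]
orientation: [-0.182, 2.136, -2.136]
ft_force: [-0.0, -0.4, -1.7]
width: 40.0
[532.8417876   16.40851879  51.40459298] 39.98380213758639 [ 0.34926919  0.14351095 -1.05142529]
```

View pics/c22.png

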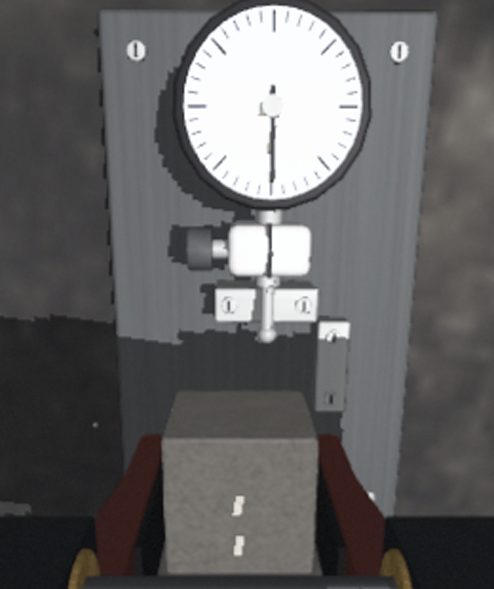

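View pics/c23.png

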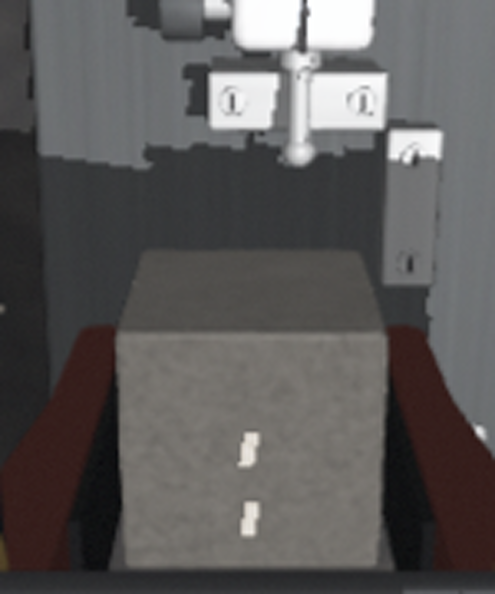

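```bash
python3 - <<'E'
from h import *
s=1.9;of=(130,0)
fit('w11',[(217,320),(317,320),(318,289),(215,289)],of,s,[(20,18,38),(20,-18,38),(32,-18,38),(32,18,38)],[550,9,.17])
fit('w11',[(317,320),(349,321),(346,411),(316,409)],of,s,[(18,-20,26),(18,-32,26),(-18,-32,26),(-18,-20,26)],[550,9,.17])
fit('w11',[(100,11),(436,11)],of,s,[(123,58,16),(123,-58,16)],[550,9,.17])
# cube: top front edge (+x) z = foot+40 ; ee z 51.2 -> foot=5+59.5=64.5
fit('w11',[(117,333),(386,332),(380,566),(126,566)],(180,130),3.3,[(20,20,104.5),(20,-20,104.5),(-20,-20,104.5),(-20,20,104.5)],[534,17,.17])
o=ctrl.get_obs();print(o['ee_pos'])
from scipy.spatial.transform import Rotation as R
m=R.from_rotvec(o['orientation']).as_matrix();print(90+np.degrees(np.arctan2(m[1,2],m[0,2])),m[2].round(3))
E
```

```text
w11 [550.7   8.7] 9.63 res [-0.8  0.9  0.4  0.8  0.5 -0.9 -0.  -0.7]
w11 [550.5   9.1] 10.45 res [ 0.1  0.   0.2 -0.8  0.1 -0.2 -0.4  1.1]
w11 [550.    8.6] 9.44 res [-1.8  0.1  1.8  0.2]
w11 [533.3  15.3] 9.74 res [-1.  -0.6  1.1 -0.6  0.3  0.6 -0.4  0.9]
[532.8417876   16.40851879  51.40459298]
9.58081460908943 [ 0.002 -1.    -0.   ]
```

```bash
python3 -m creep '[{"tx":0,"ty":0,"tz":-25,"rx":0,"ry":0,"rz":0,"fingers":255},{"tx":0,"ty":0,"tz":-40,"rx":0,"ry":0,"rz":0,"fingers":255},{"tx":0,"ty":0,"tz":-46,"rx":0,"ry":0,"rz":0,"fingers":255},{"tx":0,"ty":0,"tz":-48,"rx":0,"ry":0,"rz":0,"fingers":255},{"tx":0,"ty":0,"tz":-48,"rx":0,"ry":0,"rz":0,"fingers":255},{"tx":0,"ty":0,"tz":-48,"rx":0,"ry":0,"rz":0,"fingers":255}]'
python3 -m creep '[{"tx":0,"ty":0,"tz":-0.5,"rx":0,"ry":0,"rz":0,"fingers":255},{"tx":0,"ty":0,"tz":-0.5,"rx":0,"ry":0,"rz":0,"fingers":255}]'
python3 -m creep '[{"tx":0,"ty":0,"tz":-0.5,"rx":0,"ry":0,"rz":0,"fingers":255},{"tx":0,"ty":0,"tz":-0.5,"rx":0,"ry":0,"rz":0,"fingers":255}]'
```

```text
t: 17.35
ee_pos: [534.0, 16.5, 4.4]
orientation: [-0.178, 2.133, -2.134]
ft_force: [1.0, 0.2, -1.9]
width: 40.2
t: 17.6
ee_pos: [533.7, 16.5, 3.5]
orientation: [-0.179, 2.134, -2.134]
ft_force: [-0.4, -0.5, -0.5]
width: 40.1
t: 17.85
ee_pos: [533.6, 16.5, 2.9]
orientation: [-0.179, 2.134, -2.134]
ft_force: [0.2, -0.5, -1.8]
width: 40.3
```

```bash
python3 -m creep '[{"tx":0,"ty":0,"tz":-0.5,"rx":0,"ry":0,"rz":0,"fingers":255},{"tx":0,"ty":0,"tz":-0.5,"rx":0,"ry":0,"rz":0,"fingers":255},{"tx":0,"ty":0,"tz":-0.5,"rx":0,"ry":0,"rz":0,"fingers":255}]'
python3 -m creep '[{"tx":0,"ty":0,"tz":-0.3,"rx":0,"ry":0,"rz":0,"fingers":255},{"tx":0,"ty":0,"tz":-0.3,"rx":0,"ry":0,"rz":0,"fingers":255},{"tx":0,"ty":0,"tz":-0.3,"rx":0,"ry":0,"rz":0,"fingers":255}]'
```

```text
t: 18.23
ee_pos: [533.6, 16.5, 2.8]
orientation: [-0.179, 2.134, -2.134]
ft_force: [-1.4, -1.3, 4.8]
width: 40.2
t: 18.6
ee_pos: [533.6, 16.5, 2.8]
orientation: [-0.179, 2.134, -2.134]
ft_force: [-2.8, -1.1, 9.5]
width: 39.9
```

It's on the base with the contact force showing. Sliding towards the side stop first, then the rear stop.

```bash
python3 -m creep '[{"tx":0.5,"ty":-3,"tz":0.2,"rx":0,"ry":0,"rz":0,"fingers":255},{"tx":1,"ty":-6,"tz":0.2,"rx":0,"ry":0,"rz":0,"fingers":255},{"tx":1.3,"ty":-8,"tz":0.2,"rx":0,"ry":0,"rz":0,"fingers":255},{"tx":1.3,"ty":-8,"tz":0.2,"rx":0,"ry":0,"rz":0,"fingers":255}]'
python3 -m creep '[{"tx":3.9,"ty":0.7,"tz":0,"rx":0,"ry":0,"rz":0,"fingers":255},{"tx":7.9,"ty":1.3,"tz":0,"rx":0,"ry":0,"rz":0,"fingers":255},{"tx":11.8,"ty":2,"tz":0,"rx":0,"ry":0,"rz":0,"fingers":255},{"tx":11.8,"ty":2,"tz":0,"rx":0,"ry":0,"rz":0,"fingers":255}]'
python3 - <<'E'
from h import *
snap('wrist','w12');o=ctrl.get_obs();print(o['ee_pos'],o['width'],o['ft_force']);crop('w12',170,0,345,310,1.9,'c24');crop('w12',200,130,330,310,3.3,'c25')
E
```

```text
t: 19.1
ee_pos: [535.7, 8.5, 2.8]
orientation: [-0.178, 2.133, -2.133]
ft_force: [-1.7, 1.7, 6.1]
width: 39.9
t: 19.6
ee_pos: [545.4, 10.2, 2.9]
orientation: [-0.183, 2.135, -2.135]
ft_force: [-7.0, -0.0, 13.3]
width: 40.3
[545.36046357  10.23491501   2.84504389] 40.01894314398586 [-7.1722019  -0.12424877 13.08542147]
```

View pics/c25.png

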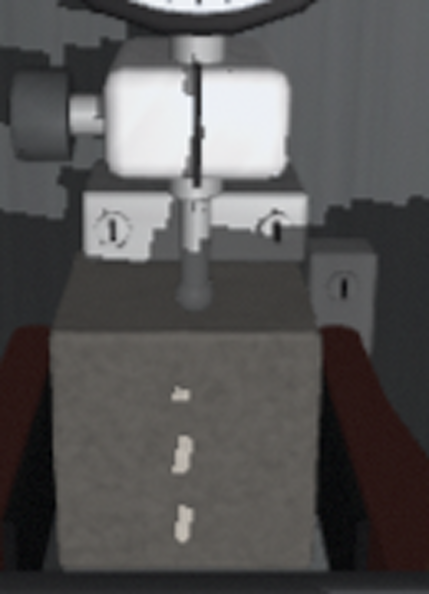

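The cube is ~4 mm short of the rear stop, with the plunger just touching. Relieving a little downward load and carrying on.

```bash
python3 -m creep '[{"tx":1,"ty":0.2,"tz":0.3,"rx":0,"ry":0,"rz":0,"fingers":255},{"tx":3,"ty":0.5,"tz":0.4,"rx":0,"ry":0,"rz":0,"fingers":255},{"tx":5,"ty":0.8,"tz":0.4,"rx":0,"ry":0,"rz":0,"fingers":255},{"tx":5,"ty":0.8,"tz":0.4,"rx":0,"ry":0,"rz":0,"fingers":255},{"tx":5,"ty":0.8,"tz":0.4,"rx":0,"ry":0,"rz":0,"fingers":255}]'

```

```text
t: 20.27
ee_pos: [549.3, 10.9, 2.9]
orientation: [-0.185, 2.136, -2.136]
ft_force: [-8.5, -0.8, 12.6]
width: 40.2
```

```bash
python3 -m creep '[{"tx":0.8,"ty":-0.8,"tz":0.2,"rx":0,"ry":0,"rz":0,"fingers":255},{"tx":1.2,"ty":-1.8,"tz":0.2,"rx":0,"ry":0,"rz":0,"fingers":255},{"tx":1.2,"ty":-2.5,"tz":0.2,"rx":0,"ry":0,"rz":0,"fingers":255},{"tx":1.2,"ty":-2.5,"tz":0.2,"rx":0,"ry":0,"rz":0,"fingers":255}]'

```

```text
t: 20.78
ee_pos: [549.5, 9.9, 2.9]
orientation: [-0.186, 2.139, -2.135]
ft_force: [-10.3, 7.9, 12.7]
width: 40.1
```

```bash
python3 - <<'E'
from h import *
snap('wrist','w13');o=ctrl.get_obs();print(o['ee_pos'],o['width'],o['ft_force'],o['moment']);crop('w13',180,120,340,310,3.1,'c26');crop('w13',170,0,345,130,4,'c27')
E
```

```text
[549.48626506   9.89781165   2.88656684] 39.95605755036027 [-10.12332797   7.36217819  13.9994412 ] [1.35636623 1.57570574 0.03245774]
```

View pics/c26.png

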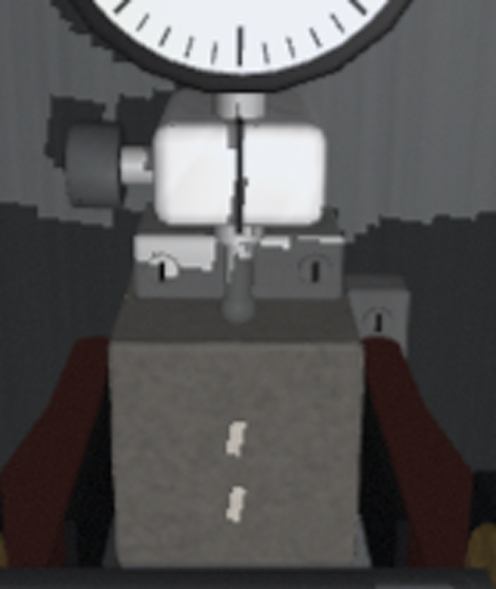

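View pics/c27.png

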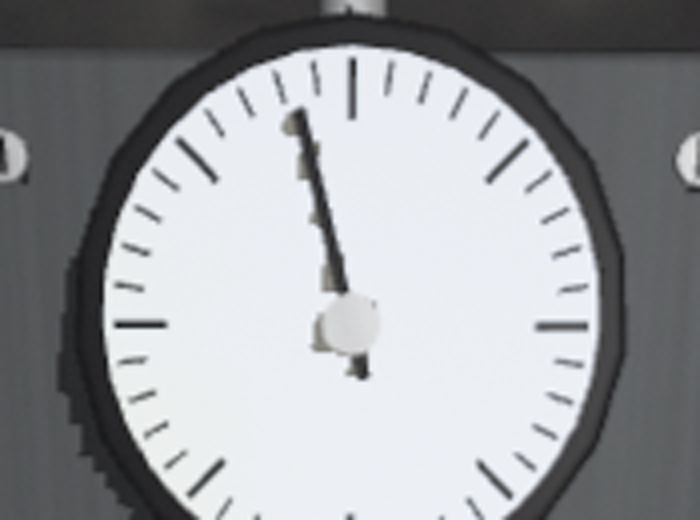

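```bash
python3 - <<'E'
from h import *
from scipy.spatial.transform import Rotation as R
o=ctrl.get_obs(); m=R.from_rotvec(o['orientation']).as_matrix();print(90+np.degrees(np.arctan2(m[1,2],m[0,2])),m.round(4))
def needle(f,hub,tip): # project both to plane z~60, gauge frame angle
    a=np.radians(9.6); d=(ray(f,*tip,60)-ray(f,*hub,60))[:2]; gx=d@[np.cos(a),np.sin(a)]; gy=d@[-np.sin(a),np.cos(a)]; print(f,np.degrees(np.arctan2(-gy,gx)).round(1),np.hypot(gx,gy).round(1))
needle('w13',(170+350/4,325/4),(170+298/4,112/4))
needle('w6',(258,81),(234,36))
needle('w5',(0,0),(1,1))
crop('w12',170,0,345,130,4,'c28')
crop('w3',210,50,300,140,6,'c29');crop('w6',185,0,335,150,4,'c30')
E
cd pics; python3 -c "
import cv2,numpy as np
a=[cv2.resize(cv2.imread(f+'.png'),(390,390)) for f in ('c29','c30')]
cv2.imwrite('c31.png',np.hstack(a))"
```

```text
9.5943844203356 [[-0.986  -0.0064  0.1667]
 [-0.1667  0.0013 -0.986 ]
 [ 0.0061 -1.     -0.0024]]
w13 -14.6 20.1
w6 -29.6 19.2
w5 137.9 0.6
```

View pics/c28.png

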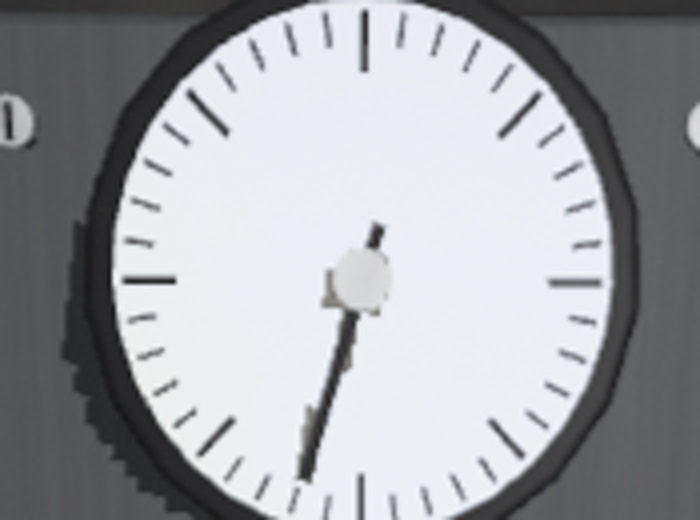

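View pics/c31.png

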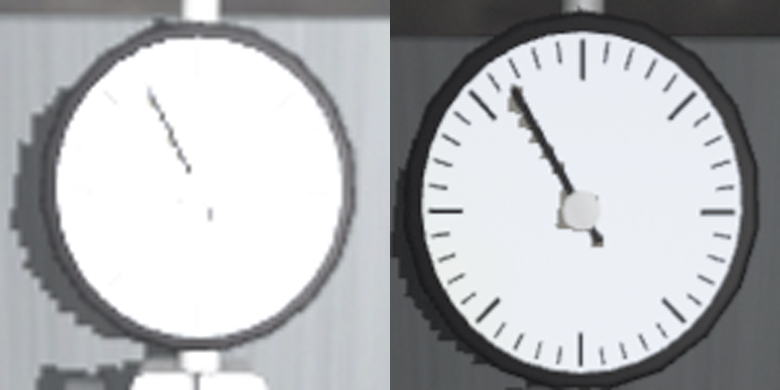

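The needle swings clockwise from 6 o'clock (plunger out) and now reads −14.6°. If home is 12 o'clock (36°/mm), the cube is still ~0.4 mm short. I'll ease the downward load, which is adding friction, and push further on both axes.

```bash
python3 -m creep '[{"tx":0,"ty":0,"tz":0.6,"rx":0,"ry":0,"rz":0,"fingers":255},{"tx":0.8,"ty":0,"tz":0.6,"rx":0,"ry":0,"rz":0,"fingers":255},{"tx":1.5,"ty":-0.6,"tz":0.6,"rx":0,"ry":0,"rz":0,"fingers":255},{"tx":1.5,"ty":-1,"tz":0.6,"rx":0,"ry":0,"rz":0,"fingers":255},{"tx":1.5,"ty":-1,"tz":0.6,"rx":0,"ry":0,"rz":0,"fingers":255}]'
cat >> h.py <<'E'
def needle(f,hub,tip):
    a=np.radians(9.6); d=(ray(f,*tip,60)-ray(f,*hub,60))[:2]; gx=d@[np.cos(a),np.sin(a)]; gy=d@[-np.sin(a),np.cos(a)]; print(f,np.degrees(np.arctan2(-gy,gx)).round(1),np.hypot(gx,gy).round(1))
E
python3 - <<'E'
from h import *
snap('wrist','w14');o=ctrl.get_obs();print(o['ee_pos'],o['width'],o['ft_force'],o['moment']);crop('w14',170,0,345,130,4,'c32')
E
```

```text
t: 21.45
ee_pos: [549.5, 9.7, 3.0]
orientation: [-0.189, 2.142, -2.135]
ft_force: [-13.5, 12.2, 12.1]
width: 40.1
[549.46838185   9.65505384   2.95578046] 39.93571109544207 [-13.33208149  11.604967    11.57660765] [ 2.22452568  2.07216019 -0.01231153]
```

View pics/c32.png

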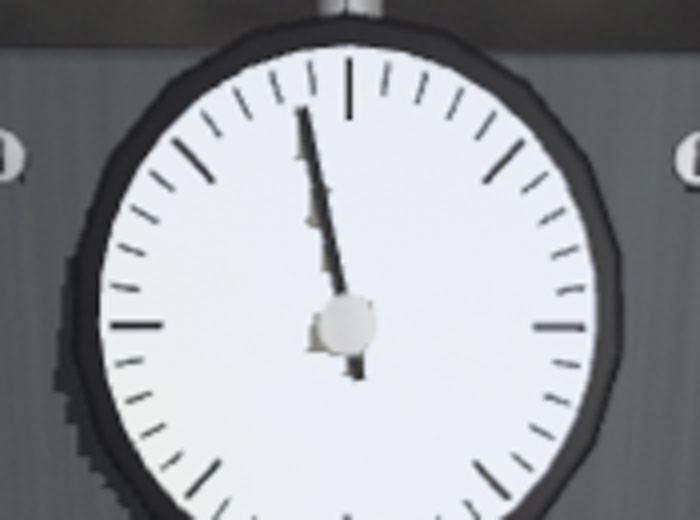

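```bash
python3 - <<'E'
from h import *
from scipy.spatial.transform import Rotation as R
o=ctrl.get_obs(); m=R.from_rotvec(o['orientation']).as_matrix()
a=np.radians(9.6);G=np.array([[np.cos(a),np.sin(a),0],[-np.sin(a),np.cos(a),0],[0,0,1]])
g=G@m; print(g.round(4)); print('pointing dir gauge',g[:,1]); print('f gauge',G@o['ft_force'],'m',G@o['moment'])
needle('w14',(170+348/4,324/4),(170+302/4,108/4))
# earlier pre-contact
m=R.from_rotvec([-0.182,2.136,-2.136]).as_matrix();print((G@m)[:,1], 90+np.degrees(np.arctan2(m[1,2],m[0,2])))
E
```

```text
[[-1.0e+00 -8.7e-03 -6.0e-04]
 [ 5.0e-04  3.8e-03 -1.0e+00]
 [ 8.7e-03 -1.0e+00 -3.7e-03]]
pointing dir gauge [-0.00872053  0.00375154 -0.99995494]
f gauge [-11.21003371  13.665826    11.57660765] m [ 2.53894506  1.67216038 -0.01231153]
w14 -12.7 20.1
[-3.37542408e-03  2.85015253e-04 -9.99994263e-01] 9.5469481516634
```

The force readings show contact with both stops (about 11 N and 14 N). But the tool is tilting ~0.5° under the push, so the cube may not be lying flat. I'll correct the tilt.

```bash
python3 -m creep '[{"tx":0.2,"ty":0,"tz":0,"rx":-0.002,"ry":-0.005,"rz":0,"fingers":255},{"tx":0.4,"ty":0,"tz":0,"rx":-0.004,"ry":-0.01,"rz":0,"fingers":255},{"tx":0.5,"ty":0,"tz":0,"rx":-0.004,"ry":-0.013,"rz":0,"fingers":255},{"tx":0.5,"ty":0,"tz":0,"rx":-0.004,"ry":-0.013,"rz":0,"fingers":255},{"tx":0.5,"ty":0,"tz":0,"rx":-0.004,"ry":-0.013,"rz":0,"fingers":255}]'
cat > st.py <<'E'
from h import *
from scipy.spatial.transform import Rotation as R
import sys
f=sys.argv[1]; snap('wrist',f)
o=ctrl.get_obs(); m=R.from_rotvec(o['orientation']).as_matrix()
a=np.radians(9.6);G=np.array([[np.cos(a),np.sin(a),0],[-np.sin(a),np.cos(a),0],[0,0,1]])
print('t',o['t'],'tcp gauge',(G@(o['ee_pos']-np.array([550.4,9.0,0]))).round(2),'point',(G@m)[:,1].round(4),'yaw',90+np.degrees(np.arctan2(m[1,2],m[0,2])));print('f',(G@o['ft_force']).round(1),'m',(G@o['moment']).round(2),'w',o['width'])
crop(f,170,0,345,130,4,'d'+f)
E
python3 st.py w15
```

```text
t: 22.12
ee_pos: [549.9, 9.6, 2.8]
orientation: [-0.174, 2.131, -2.135]
ft_force: [-12.8, 12.1, 11.1]
width: 40.0
t 22.175 tcp gauge [-0.44  0.65  2.84] point [ 0.0031 -0.0024 -1.    ] yaw 9.547673717511543
f [-11.1  13.3  10.8] m [ 2.69  1.92 -0.08] w 40.29756553994063
```

View pics/dw15.png

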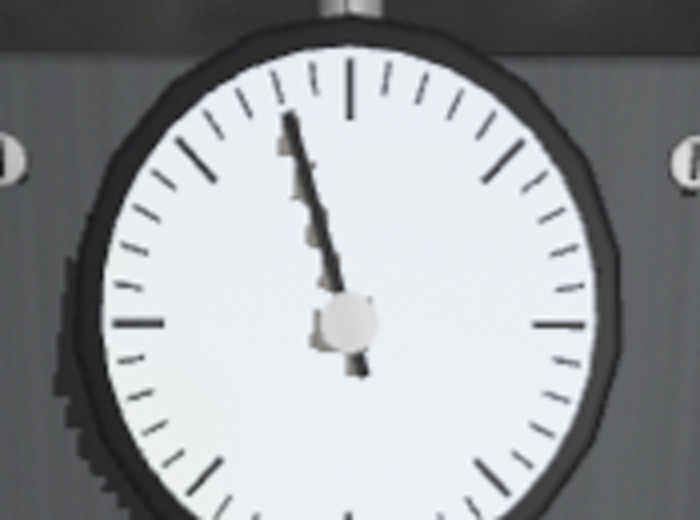

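Between w12 and w13 the needle moved ~37°/mm of travel, so 5 mm home should be 12 o'clock. At −16° the cube is probably held ~0.4 mm short by friction from the side and down loads (about 13 and 11 N). I'll ease those two and push on the rear stop alone.

```bash
python3 -m creep '[{"tx":-0.3,"ty":1.5,"tz":0.4,"rx":0,"ry":0.003,"rz":0,"fingers":255},{"tx":0.5,"ty":1.5,"tz":0.4,"rx":0,"ry":0.003,"rz":0,"fingers":255},{"tx":1.2,"ty":1.5,"tz":0.4,"rx":0,"ry":0.003,"rz":0,"fingers":255},{"tx":1.2,"ty":1.5,"tz":0.4,"rx":0,"ry":0.003,"rz":0,"fingers":255}]'; python3 st.py w16
```

```text
t: 22.68
ee_pos: [549.7, 9.6, 2.9]
orientation: [-0.181, 2.132, -2.139]
ft_force: [-15.7, 3.0, 11.5]
width: 40.1
t 22.725 tcp gauge [-0.57  0.72  2.89] point [-0.0025 -0.003  -1.    ] yaw 9.566018729881378
f [-14.8   4.7  11.8] m [ 1.01  2.36 -0.18] w 40.31408217933128
```

View pics/dw16.png

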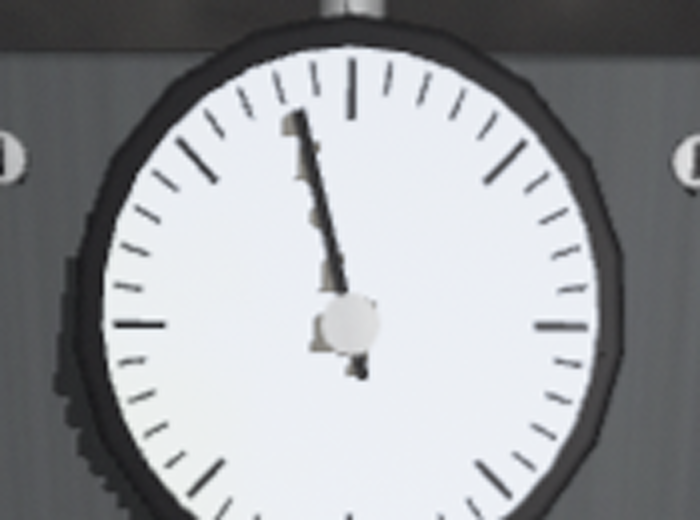

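```bash
python3 -m creep '[{"tx":1,"ty":0,"tz":0.3,"rx":0,"ry":-0.002,"rz":0,"fingers":255},{"tx":2,"ty":0,"tz":0.3,"rx":0.002,"ry":-0.004,"rz":0,"fingers":255},{"tx":2,"ty":-1,"tz":0.3,"rx":0.003,"ry":-0.004,"rz":0,"fingers":255},{"tx":2,"ty":-2,"tz":0.3,"rx":0.003,"ry":-0.004,"rz":0,"fingers":255},{"tx":2,"ty":-2.5,"tz":0.3,"rx":0.003,"ry":-0.004,"rz":0,"fingers":255},{"tx":2,"ty":-2.5,"tz":0.3,"rx":0.003,"ry":-0.004,"rz":0,"fingers":255}]'; python3 st.py w17; python3 -c "
from h import *
crop('w17',190,130,330,310,3.3,'c40')"
```

```text
t: 23.48
ee_pos: [549.8, 9.6, 2.9]
orientation: [-0.179, 2.138, -2.133]
ft_force: [-19.4, 18.9, 13.9]
width: 40.3
t 23.525 tcp gauge [-0.46  0.68  2.91] point [-0.0011  0.0026 -1.    ] yaw 9.521793898249697
f [-15.8  21.1  13.9] m [ 3.71  2.73 -0.09] w 40.10279381757798
```

View pics/dw17.png

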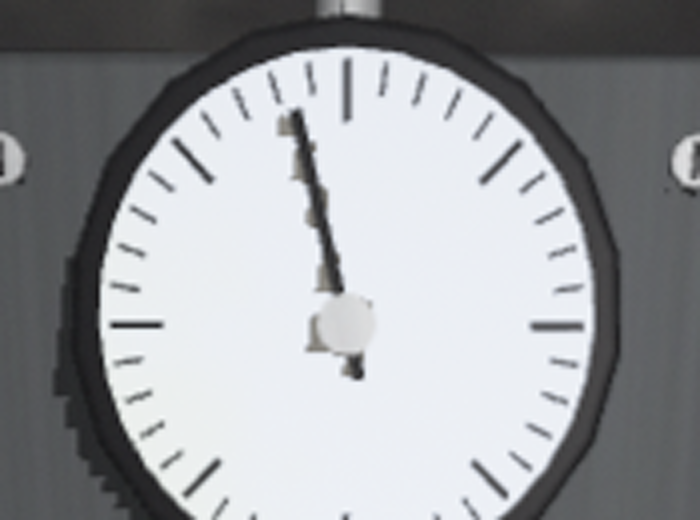

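View pics/c40.png

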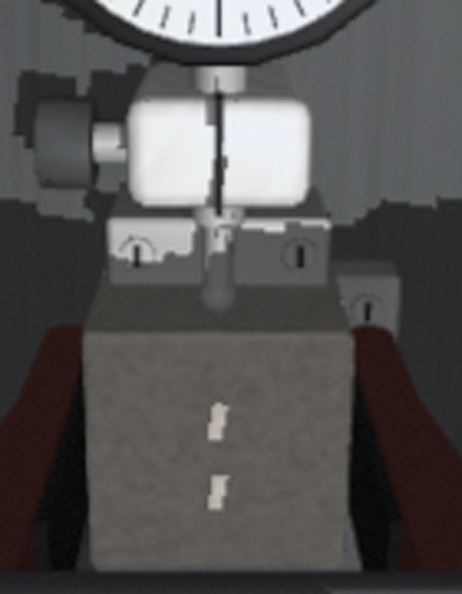

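Both axes stay put under 16 N and 21 N, so both contacts are real. I'll test yaw with a small twist, to rule out touching on one corner only.

```bash
python3 -m creep '[{"tx":0,"ty":0.5,"tz":0,"rx":0,"ry":0,"rz":0.006,"fingers":255},{"tx":0,"ty":0.5,"tz":0,"rx":0,"ry":0,"rz":0.012,"fingers":255},{"tx":0,"ty":0.5,"tz":0,"rx":0,"ry":0,"rz":0.012,"fingers":255}]'; python3 st.py w18
python3 -m creep '[{"tx":0,"ty":0,"tz":0,"rx":0,"ry":0,"rz":-0.012,"fingers":255},{"tx":0,"ty":0,"tz":0,"rx":0,"ry":0,"rz":-0.024,"fingers":255},{"tx":0,"ty":0,"tz":0,"rx":0,"ry":0,"rz":-0.024,"fingers":255}]'; python3 st.py w19
cd pics; python3 -c "
import cv2,numpy as np
a=[cv2.imread(f+'.png')[20:360,80:480] for f in ('dw18','dw19')]
cv2.imwrite('c41.png',np.hstack(a))"
```

```text
t: 23.9
ee_pos: [549.9, 9.6, 2.9]
orientation: [-0.19, 2.132, -2.127]
ft_force: [-18.1, 13.8, 14.1]
width: 40.0
t 23.95 tcp gauge [-0.36  0.69  2.85] point [-0.001   0.0025 -1.    ] yaw 10.151714302057854
f [-15.5  17.8  13.4] m [ 3.18  2.8  -0.55] w 39.69778883989898
t: 24.32
ee_pos: [549.9, 9.7, 2.8]
orientation: [-0.17, 2.142, -2.139]
ft_force: [-19.9, 15.9, 14.4]
width: 39.6
t 24.375 tcp gauge [-0.4   0.73  2.83] point [-0.0012  0.0014 -1.    ] yaw 8.984986958153016
f [-16.4  18.9  13.2] m [3.36 2.68 0.69] w 40.13902666689189
```

View pics/c41.png

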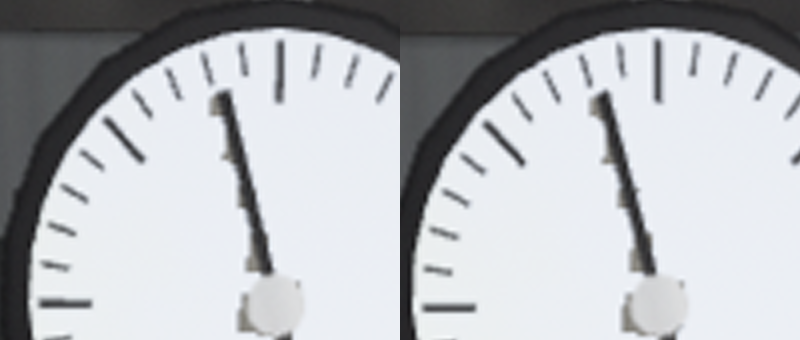

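The needle doesn't move, and the yaw moment swings evenly (−0.55 / +0.69 Nm), so the cube's faces lie flush on both stops. Returning to neutral yaw for the final check.

```bash
python3 -m creep '[{"tx":0,"ty":-0.2,"tz":0,"rx":0,"ry":0,"rz":0.012,"fingers":255},{"tx":0,"ty":-0.2,"tz":0,"rx":0,"ry":0,"rz":0.012,"fingers":255},{"tx":0,"ty":-0.2,"tz":0,"rx":0,"ry":0,"rz":0.012,"fingers":255},{"tx":0,"ty":-0.2,"tz":0,"rx":0,"ry":0,"rz":0.012,"fingers":255}]'; python3 st.py w20; python3 - <<'E'
from h import *
snap('scene','sc20');snap('side','s20');crop('s20',190,130,350,320,3,'c50');crop('sc20',215,150,385,270,4.5,'c51')
E
```

```text
t: 24.88
ee_pos: [549.9, 9.6, 2.9]
orientation: [-0.179, 2.137, -2.133]
ft_force: [-18.6, 15.8, 12.9]
width: 40.5
t 24.925 tcp gauge [-0.4   0.69  2.84] point [-0.0011  0.0022 -1.    ] yaw 9.537558778671396
f [-16.2  20.   13.6] m [ 3.43  2.74 -0.09] w 40.28347212157803
```

View pics/c50.png

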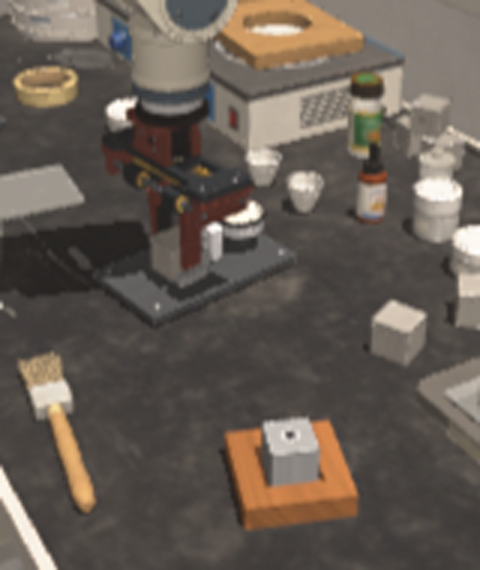

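View pics/c51.png

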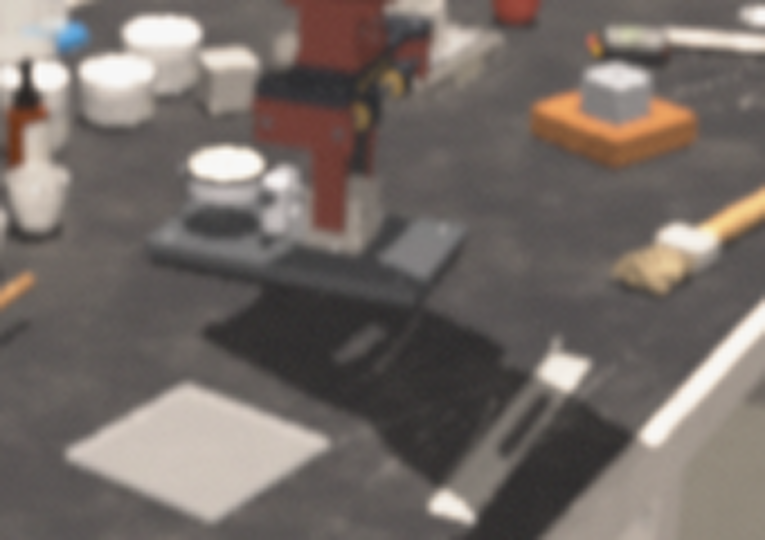

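View pics/w20.png

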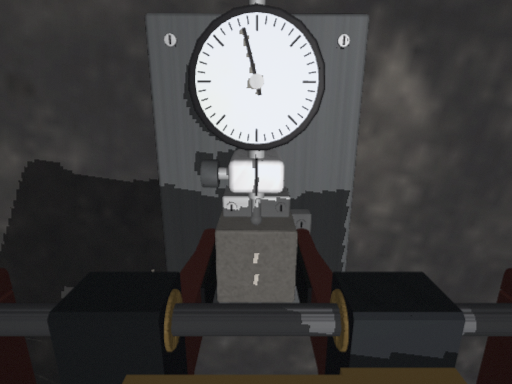

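```bash
python3 -c "
from workcell import ctrl
print(ctrl.close_job()); print(ctrl.get_obs()['ft_force'])"
```

```text
the job is handed in; nothing more can be done
None
the job is handed in; nothing more can be done
```

I moved the setting block from the larger gauge into the pocket of its stand, where it stands upright. I then took the mortar cube off the glass plate and slid it into the gauge's corner. I handed the job in at about 25 s, still gripping it and pressing it against both stops.

**Last checks that agreed:**
- **Forces:** the cube was pressed with about 16 N towards the rear stop, 20 N towards the side stop and 14 N down. It did not move as the force went up.
- **Contact:** a small twist either way left the needle still and gave nearly equal and opposite moments, so the faces lie flush on both stops.
- **Grip:** the opening read 40.3 mm and the tool was tilted by less than 0.2°.
- **Other things:** the last pictures show the glass plate and the other items in view where they were.

**What failed or disagreed:**
- **First grasp missed:** the pictures showed the fingertips about 36 mm higher than the tool data says, so the fingers closed above the block without touching it. I corrected for this on every later grasp.
- **Dial off 12 o'clock:** the needle rests about 15° left of 12, and it stood about 27° left with the setting block. From the needle's travel I had expected 12 o'clock when home. I trusted the force and twist checks and did not find out why it differs.

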